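Prop the pump's cover open

ROBOT

A 7-joint arm with a two-finger parallel gripper is mounted at the origin on the work surface. World frame = base frame: x ahead of the robot, y to its left, z up, the work surface at z = 0. Lengths are in m, angles in rad, forces in N, time in s.
With the tool pointing down it reaches from about 0.425 to 0.875 m from the base axis. Payload 4.7 kg.
Tool frame: the origin (TCP) lies on the centre line of the jaws, within the pads' length; the fingertips stand env.nose_length ahead of it and the grasp point (between the pads) lies 2 mm behind it (env.nose_length is the distance from the TCP to the fingertips, in m); y points along the fingers, x is the direction in which the jaws open and shut, and the axes are right-handed (so a half turn about y gives the same grasp; the last joint's range is limited). The gripper opens to 85 mm and grips with 20 to 120 N. Pads are 22 mm wide; open, the fingers measure 114 mm over their backs; the gripper's body (76 mm by 85 mm) begins 54 mm behind the grasp point. The pads swing forward as they close: fully open they stand 13 mm farther back than shut.
Start: joints at [-1.25, 0.321, -0.07, 1.45, 0.023, 1.371, -0.057], TCP at [0.196, 0.62, 0.248] pointing down, gripper open.
Joint ranges: [-2.86, 2.86], [-0.3, 2.09], [-1.38, 1.24], [0.06, 2.45], [-1.56, 4.7], [0.09, 2.05], [-2.69, 2.69]. Speed limits (rad/s): [2.57, 2.57, 3.14, 3.14, 3.14, 3.14, 3.14].

INTERFACE

Orientations are given as a unit quaternion [x, y, z, w].
In Python, from bench import env gives the robot as it stands. The module is installed in compiled form; this text tells all that it offers.
- The arm moves only by the tool servo_tool, never from a script. Its argument "series" is a list of rows, each an object of numbers: "x", "y", "z": the shift along the world's x, y, z in mm; "ax", "ay", "az": the turn, a rotation vector about the world's x, y, z in rad; "claw": the finger opening in mm, from 0 to 85.4. A call has 1 to 12 rows; each row shifts and turns the commanded pose from where the row before left it; what a row does not reach is not made up. A row lasts 1/12 s, in which the tool goes at most 41.7 mm and 7.16 degrees, less where a joint would pass 70% of its speed; a pose out of reach is approached as far as the arm can. A call is refused whole if a number of a shift passes 41.7 or a number of a turn 0.125, either way. A call with a gripper value outside its range is refused whole. The fingers move at their own pace and stop on an object; the grip force is fixed at half the most. Time passes only in rows, so rows that do not move let the fingers close. It gives the time, the measured TCP pose, the force and the opening at its end, in the units of the state.
- env.read_state(): the state, without advancing time (a new reading comes with each control period).
- env.grab_frame(name): name is "scene" or "top" or "wrist"; returns the picture (420x560x3 uint8, red, green, blue); there is no depth.
- env.get_calibration(name): a dict with "K" (3x3 intrinsics, pixels), "R" (3x3) and "t" (3): a world point X has camera coordinates R X + t; the wrist camera has in their place "hand_eye" (4x4, takes a point from camera to tool coordinates, whose origin is the TCP and whose axes are the tool frame's). Camera axes: x right, y down, z forward; pixel columns grow to the right and rows downward; lengths in m; the calibration is good to about 2 mm. A picture is of the moment at which its call begins: read the wrist's pose just before it. get_calibration takes no time and is no camera call.
- env.close_job(): hands the job in, once; it reports no verdict.
The state is a dict: "t": time; "q": joint angles; "joint_velocities": joint speeds; "joint_efforts": joint torques, N m; "tcp_pos": TCP position; "eef_rot": TCP orientation; "force": force on the tool from outside, world axes, zero at the start; "ft_torque": the same for the moment, N m; "gripper_width": finger opening in m.
Only numpy, scipy, OpenCV 4.12 (cv2) and the standard library are available. Lean on these libraries where they do the work, as an engineer would, in place of code of your own. Each camera call takes 0.05 s, during which the arm holds its last target.

TASK

The bench pump needs servicing: lift its hinged cover by the handle all the way up, so that it stays, and swing the steel prop rod up from the apron under it. Then bring the cover down onto the rod so that the rod's ball sits in the socket under the cover and carries it, and let go. Do not push aside or knock over the bottles and other things around it.

Things in the scene. Friction and masses are not known exactly. Their poses are not given: they have to be found in the camera images.
- pump: White bench pump, fixed. Origin: on the bench top, z up, x roughly away from the robot, y roughly to its left (turned a little). Grey plinth 20 mm thick, x -115..135, y -320..140 mm; on it the white open-topped housing, x -105..125, y -113..113 mm, up to 95 mm high. The plinth at y below -113 mm is the bare apron along which the prop rod lies.
- cover (a joint): Opening angle of the cover, rad: 0 shut and level, stop at 0.94; about 0.64 when propped on the rod. White plate 250 x 250 x 8 mm hinged along the pump's x on its +y side; the free edge (-y side) swings up. Weighs 0.8 kg; about 6 N up at the handle lifts it. The stiff hinge holds it where it is left above about 0.87 rad; below about 0.7 it sinks shut unless carried.
- cover_hinge (a point): A point on the cover's hinge line, at pump x = 0, y = 100, z = 100 mm. Axes are the cover's: x along the hinge, -y towards the free edge, z out of the top face (parallel to the pump's when shut). The plate spans cover x -115..135 mm, z 0..8 mm, with skirts reaching 20 mm below it along the two x ends.
- cover_handle (a point): Middle of the cover's steel handle bar: 16 mm thick, 50 mm long along the pump's x with free flat ends, held 40 mm out from the free edge by two 10 mm stems 30 mm apart. In the cover's frame (cover_hinge) at x = 30, y = -290, z = 4 mm, so 104 mm above the bench when shut. Axes as cover_hinge.
- socket_seat (a point): The socket under the cover: where the centre of the rod's ball sits when seated. A dark steel V, 30 mm wide along x, opening away from the cover's underside, mouth about 65 mm wide, 32 mm deep; it guides the ball home if the rod stands within about 0.1 rad of 2.15 (push down up to 20 N at the handle). In the cover's frame (cover_hinge) at x = -60, y = -180, z = -14 mm. Axes as cover_hinge.
- prop (a joint): Swing angle of the steel prop rod, rad: 0 level, pointing to the pump's -y; 1.57 upright; about 2.15 leaning towards the hinge, as when it carries the cover; stop at 2.75. It swings square to the pump's x. Its pivot is stiff (about 2 N at the barrel moves it) and stays where it is left. With the cover at its stop the rod swings freely under it to 2.15.
- prop_pivot (a point): Pivot of the rod, at pump x = -60, y = -140, z = 60 mm (40 mm above the apron). Axes are the rod's: -y along the rod towards its ball, x along the pivot axis.
- prop_grip (a point): Middle of the steel cross barrel on the rod, 115 mm from the pivot: 22 mm thick, 32 mm long along the pump's x, flat ends that stand proud of the 12 mm rod on both sides; it can turn between finger pads that hold its ends. Axes as prop_pivot.
- prop_tip (a point): Centre of the 18 mm ball at the rod's free end, 160 mm from the pivot. Axes as prop_pivot.
- amber_jar: Bystander: small amber jar with black cap, 42 mm across, 65 mm tall, standing on the apron. Origin under its base.
- white_bottle: Bystander: white bottle with red cap, 68 mm across, 140 mm tall, right of the pump. Origin under its base.
- brown_jar: Bystander: brown jar with red cap, 90 mm across, 130 mm tall, right of the pump. Origin under its base.
- blue_cap_bottle: Bystander: white bottle with blue cap, 70 mm across, 120 mm tall, left of the pump. Origin under its base.
- beaker: Bystander: glass beaker, 70 mm across, 90 mm tall, left of the pump. Origin under its base.
- tub: Bystander: grey tub with white cap, 90 mm across, 85 mm tall, left of the robot. Origin under its base.
- spanner: Bystander: steel spanner, 160 mm long, lying right of the robot. Origin under its middle.

How it is judged:
By the outcome, as a careful person would: the job done as asked, in the order asked, and still so for the second after the job is handed in, with the robot touching nothing.
It also fails if it takes over 54 s, if anything falls off the work surface, if the arm or the gripper's body presses on something with over 40 N, if the wrist force passes 120 N, or if a joint passes its speed limit or range.

## Working session

There is one attempt and no reset: what is moved stays moved. The work goes in short steps, Python scripts to look and compute and a tool call to move; the robot and the scene stay as the last step left them, time stands still between calls to the robot, and variables do not carry over. Pictures are saved under pics/ and viewed, and the job is handed in when it is done.

Besides the shell and the picture viewer there is one more tool, called in YAML: its name, and indented under it one key for each argument. servo_tool: Moves the arm, as the interface text tells. Its arguments: {"type":"object","properties":{"series":{"type":"array","items":{"type":"object","properties":{"x":{"type":"number"},"y":{"type":"number"},"z":{"type":"number"},"ax":{"type":"number"},"ay":{"type":"number"},"az":{"type":"number"},"claw":{"type":"number"}}}}},"required":["series"]}

```bash
ls; mkdir -p pics
python3 - <<'E'
from bench import env
import cv2
s=env.read_state()
print({k:(v if not hasattr(v,'tolist') else v.tolist()) for k,v in s.items()}, env.nose_length)
for n in ("scene","top"):
    im=env.grab_frame(n); cv2.imwrite(f"pics/{n}0.png",im[:,:,::-1])
    print(n,env.get_calibration(n))
print(env.get_calibration("wrist"))
E
```

```text
pics
{'t': 0.0, 'q': [-1.2498968348293147, 0.321842546642611, -0.0700729470482942, 1.451695960452495, 0.022604013184435136, 1.3707762727119421, -0.05691783764384447], 'joint_velocities': [-0.0004291801972829228, -0.00127299391491978, -0.0002490399485497275, -0.000533676267724724, 1.0847939644175267e-05, 0.0004251593722093314, 0.0025132836602932682], 'joint_efforts': [0.0006038878564140759, -49.3589973449707, -0.3820433747023344, -31.432746648788452, 0.012931052769999951, 0.011614702816586941, 7.847808376482135e-06], 'tcp_pos': [0.19620608862239905, 0.6191474154152514, 0.24720015027425177], 'eef_rot': [0.5709610217899863, 0.4172007068066362, -0.41825898883981943, -0.5700934134782387], 'force': [0.392283291924401, -0.5595284751076424, -0.4518781138892925], 'ft_torque': [-0.01108839542151701, 0.012972268205119352, 0.029031162706392825], 'gripper_width': 0.08538462966023443} 0.017
scene {'K': array([[504.8711444 ,   0.        , 276.12895922],
       [  0.        , 504.8711444 , 218.69041023],
       [  0.        ,   0.        ,   1.        ]]), 'R': array([[ 0.67584837,  0.73702253,  0.0
[... 344 characters left out ...]
541565, -0.99964038,  0.02194258],
       [-0.98660999, -0.01877098, -0.16201354],
       [ 0.16236716, -0.01915122, -0.98654454]]), 't': array([-0.00383735,  0.52051563,  1.11477401])}
{'K': array([[368.74903531,   0.        , 278.208468  ],
       [  0.        , 368.74903531, 216.51145906],
       [  0.        ,   0.        ,   1.        ]]), 'hand_eye': array([[ 9.99999951e-01, -1.55061435e-04, -2.73523729e-04,
         3.80314555e-04],
       [ 2.21632546e-04, -2.69421669e-01,  9.63022282e-01,
        -1.25877428e-01],
       [-2.23020837e-04, -9.63022295e-01, -2.69421621e-01,
         6.90946769e-02],
       [ 0.00000000e+00,  0.00000000e+00,  0.00000000e+00,
         1.00000000e+00]])}
```

View pics/scene0.png

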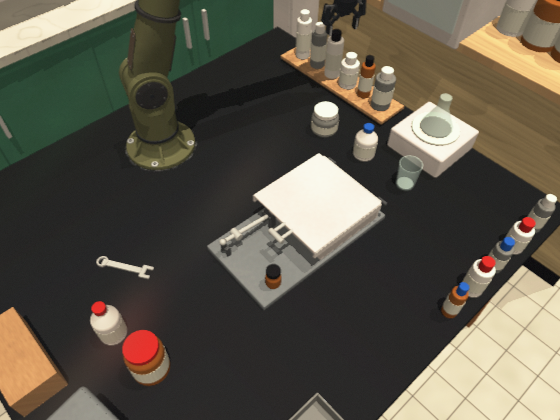

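View pics/top0.png

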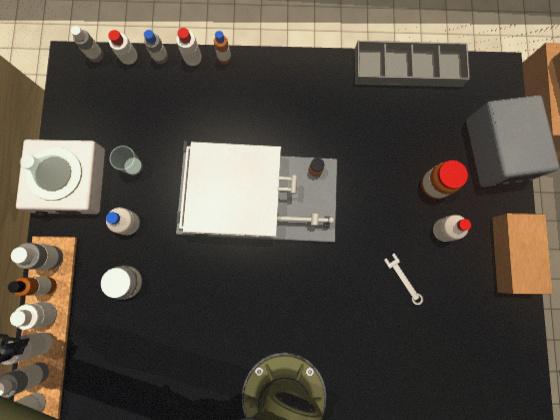

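Run:
```python
import cv2
a=cv2.imread("pics/top0.png")[130:250,170:350]; cv2.imwrite("pics/topc.png",cv2.resize(a,None,fx=4.4,fy=4.4,interpolation=cv2.INTER_CUBIC))
a=cv2.imread("pics/scene0.png")[150:305,200:395]; cv2.imwrite("pics/scenec.png",cv2.resize(a,None,fx=3.8,fy=3.8,interpolation=cv2.INTER_CUBIC))
```

```text
(no output)
```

View pics/topc.png

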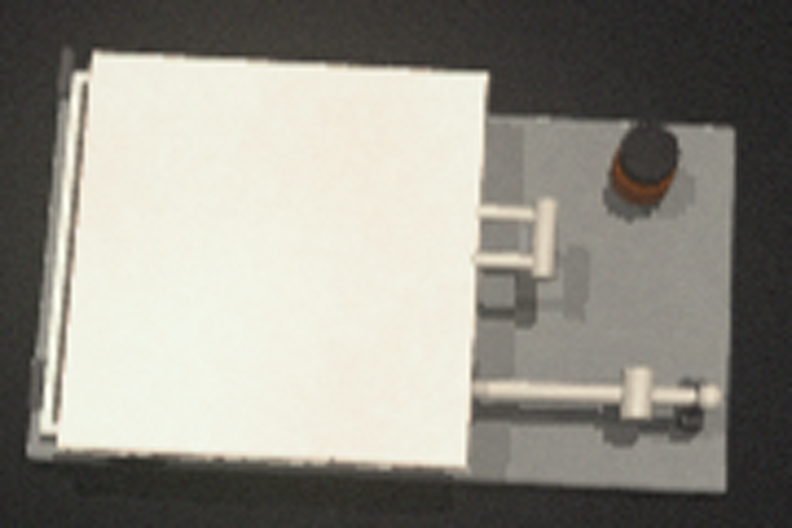

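View pics/scenec.png

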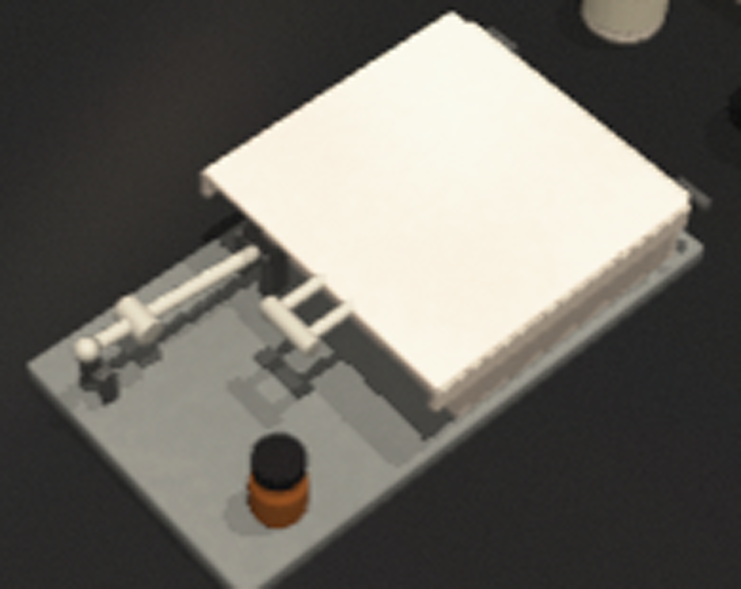

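```bash
cat > h.py <<'E'
import numpy as np
from scipy.spatial.transform import Rotation as R
from bench import env
def proj(n,X):
    c=env.get_calibration(n); p=c["K"]@(c["R"]@X+c["t"]); return p[:2]/p[2]
E
python3 - <<'E'
from h import *
from scipy.optimize import least_squares
T={(135,-320,20):(734,127),(-115,-320,20):(727,492),(135,-150,108):(488,72),(-115,-150,108):(467,467),(135,100,108):(93,52),(-115,100,108):(58,446),(-60,-300,60):(709,395),(30,-190,104):(545,238),(-60,-255,60):(637,392)}
S={(-115,-320,20):(30,365),(135,140,20):(703,250),(135,-150,108):(438,391),(-115,-150,108):(205,178),(135,100,108):(690,203),(-115,100,108):(450,13),(-60,-300,60):(87,350),(30,-190,104):(292,325),(-60,-255,60):(138,318)}
obs=[("top",k,(170+u/4.4,130+v/4.4)) for k,(u,v) in T.items()]+[("scene",k,(200+u/3.8,150+v/3.8)) for k,(u,v) in S.items()]
def f(p):
    r=R.from_euler('z',p[2])
    return np.concatenate([proj(n,r.apply(np.array(k)/1000)+[p[0],p[1],0])-px for n,k,px in obs])
s=least_squares(f,[.55,.1,0],loss='soft_l1'); print(s.x, np.degrees(s.x[2])); print(np.round(f(s.x).reshape(-1,2),1))
r=R.from_euler('z',s.x[2])
for k in [(30,-190,104),(-60,-255,60),(-60,-300,60),(-60,-140,60),(0,100,100)]: print(k, r.apply(np.array(k)/1000)+[s.x[0],s.x[1],0])
# jar
c=env.get_calibration("top")
def ray(n,px,z):
    c=env.get_calibration(n); d=c["R"].T@np.linalg.solve(c["K"],[*px,1]); o=-c["R"].T@c["t"]; return o+d*(z-o[2])/d[2]
for n,px in (("top",(170+650/4.4,130+150/4.4)),("scene",(200+278/3.8,150+450/3.8))): 
    w=ray(n,px,.085); print("jar",w, r.inv().apply(w-[s.x[0],s.x[1],0]))
E
```

```text
[ 0.5560026   0.17564877 -0.03495816] -2.002954949197776
[[ 1.  -1.2]
 [ 0.  -0.5]
 [ 0.4 -1.1]
 [ 0.3 -0.8]
 [-0.4 -1.6]
 [-0.8 -1. ]
 [-0.3  0.5]
 [ 0.  -0.7]
 [ 0.1  0.3]
 [-1.9 -1.6]
 [ 0.8 -2. ]
 [-0.5 -1.5]
 [-1.2 -3.3]
 [ 0.1 -1.7]
 [ 0.2 -2. ]
 [-0.3  3. ]
 [-0.9 -0.7]
 [-0.4  2.5]]
(30, -190, 104) [ 0.57934357 -0.01528368  0.104     ]
(-60, -255, 60) [ 0.48712674 -0.07709837  0.06      ]
(-60, -300, 60) [ 0.48555395 -0.12207088  0.06      ]
(-60, -140, 60) [0.49114611 0.03783136 0.06      ]
(0, 100, 100) [0.5594977  0.27558767 0.1       ]
jar [ 0.64051997 -0.08236358  0.085     ] [ 0.09348353 -0.25490074  0.085     ]
jar [ 0.64131352 -0.08133586  0.085     ] [ 0.09424068 -0.25384591  0.085     ]
```

Run:
```python
from h import *
s=env.read_state(); M=R.from_quat(s["eef_rot"]).as_matrix(); print(M.round(3))
for sg in (1,-1):
    a=-0.035; x=sg*np.array([np.cos(a),np.sin(a),0]); y=np.array([0,0,-1.]); D=np.column_stack([x,y,np.cross(x,y)])
    print(sg,(R.from_matrix(D)*R.from_matrix(M).inv()).as_rotvec())
```

```text
[[ 0.302 -0.    -0.953]
 [ 0.953 -0.002  0.302]
 [-0.002 -1.    -0.   ]]
1 [ 1.14739565e-03 -1.49331407e-03 -1.29904236e+00]
-1 [1.60859175e-03 1.23596987e-03 1.84254941e+00]
```

servo_tool:
  series:
    - {"x": 19,"y": -32,"az": -0.065}
    - {"x": 19,"y": -32,"az": -0.065}
    - {"x": 19,"y": -32,"az": -0.065}
    - {"x": 19,"y": -32,"az": -0.065}
    - {"x": 19,"y": -32,"az": -0.065}
    - {"x": 19,"y": -32,"az": -0.065}
    - {"x": 19,"y": -32,"az": -0.065}
    - {"x": 19,"y": -32,"az": -0.065}
    - {"x": 19,"y": -32,"az": -0.065}
    - {"x": 19,"y": -32,"az": -0.065}

```text
invalid input
```

servo_tool:
  series:
    - {"x": 19,"y": -32,"az": -0.065}
    - {"x": 19,"y": -32,"az": -0.065}
    - {"x": 19,"y": -32,"az": -0.065}
    - {"x": 19,"y": -32,"az": -0.065}
    - {"x": 19,"y": -32,"az": -0.065}
    - {"x": 19,"y": -32,"az": -0.065}
    - {"x": 19,"y": -32,"az": -0.065}
    - {"x": 19,"y": -32,"az": -0.065}
    - {"x": 19,"y": -32,"az": -0.065}
    - {"x": 5,"y": -5,"az": -0.065}
    - {"x": 0}
    - {"x": 0}

```text
invalid input
```

Run:
```python
from h import *
import cv2
s=env.read_state(); print(s["t"],s["tcp_pos"],R.from_quat(s["eef_rot"]).as_matrix().round(3),s["q"],s["force"])
cv2.imwrite("pics/w1.png",env.grab_frame("wrist")[:,:,::-1])
```

```text
0.1 [0.19620653 0.61920359 0.24728523] [[ 0.302 -0.    -0.953]
 [ 0.953 -0.002  0.302]
 [-0.002 -1.    -0.   ]] [-1.24988936  0.32178918 -0.07009234  1.45159574  0.02258119  1.37074816
 -0.05687893] [-0.60618685 -0.31384634  0.86227088]
```

View pics/w1.png

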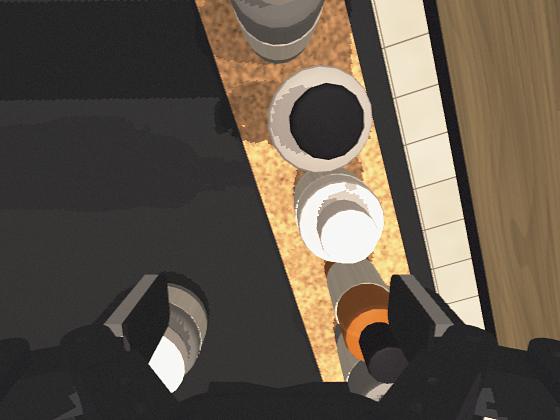

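servo_tool:
  series:
    - {"x": 8,"y": -5,"z": 20,"ax": 0,"ay": 0,"az": 0,"claw": 85}
    - {"x": 19,"y": -32,"z": 0,"ax": 0,"ay": 0,"az": -0.065,"claw": 85}

```text
t: 0.32
tcp_pos: [0.2188, 0.5874, 0.2698]
eef_rot: [-0.58, -0.402, 0.401, 0.584]
force: [0.4, 0.9, 1.4]
gripper_width: 0.0852
```

servo_tool:
  series:
    - {"x": 21,"y": -35,"z": -1,"ax": 0,"ay": 0,"az": -0.073,"claw": 85}
    - {"x": 21,"y": -35,"z": -1,"ax": 0,"ay": 0,"az": -0.073,"claw": 85}
    - {"x": 21,"y": -35,"z": -1,"ax": 0,"ay": 0,"az": -0.073,"claw": 85}
    - {"x": 21,"y": -35,"z": -1,"ax": 0,"ay": 0,"az": -0.073,"claw": 85}
    - {"x": 21,"y": -35,"z": -1,"ax": 0,"ay": 0,"az": -0.073,"claw": 85}
    - {"x": 21,"y": -35,"z": -1,"ax": 0,"ay": 0,"az": -0.073,"claw": 85}
    - {"x": 21,"y": -35,"z": -1,"ax": 0,"ay": 0,"az": -0.073,"claw": 85}
    - {"x": 21,"y": -35,"z": -1,"ax": 0,"ay": 0,"az": -0.073,"claw": 85}
    - {"x": 21,"y": -35,"z": -1,"ax": 0,"ay": 0,"az": -0.073,"claw": 85}

```text
t: 1.07
tcp_pos: [0.4128, 0.2657, 0.2593]
eef_rot: [-0.682, -0.188, 0.188, 0.682]
force: [0.7, -0.1, -0.5]
gripper_width: 0.0851
```

servo_tool:
  series:
    - {"x": 21,"y": -35,"z": -1,"ax": 0,"ay": 0,"az": -0.073,"claw": 85}
    - {"x": 21,"y": -35,"z": -1,"ax": 0,"ay": 0,"az": -0.073,"claw": 85}
    - {"x": 21,"y": -35,"z": -1,"ax": 0,"ay": 0,"az": -0.073,"claw": 85}
    - {"x": 21,"y": -35,"z": -1,"ax": 0,"ay": 0,"az": -0.073,"claw": 85}
    - {"x": 21,"y": -35,"z": -1,"ax": 0,"ay": 0,"az": -0.073,"claw": 85}
    - {"x": 21,"y": -35,"z": -1,"ax": 0,"ay": 0,"az": -0.073,"claw": 85}
    - {"x": 21,"y": -35,"z": -1,"ax": 0,"ay": 0,"az": -0.073,"claw": 85}
    - {"x": 21,"y": -35,"z": -1,"ax": 0,"ay": 0,"az": -0.073,"claw": 85}
    - {"x": 0,"y": 0,"z": 0,"ax": 0,"ay": 0,"az": 0,"claw": 85}
    - {"x": 0,"y": 0,"z": 0,"ax": 0,"ay": 0,"az": 0,"claw": 85}

```text
t: 1.9
tcp_pos: [0.5805, -0.0156, 0.2507]
eef_rot: [0.708, -0.017, 0.016, -0.706]
force: [-1.0, 0.8, -0.1]
gripper_width: 0.0848
```

Run:
```python
from h import *
import cv2
s=env.read_state(); print(s["t"],s["tcp_pos"],s["eef_rot"].tolist(),R.from_quat(s["eef_rot"]).as_matrix().round(3),s["q"],s["force"])
cv2.imwrite("pics/w2.png",env.grab_frame("wrist")[:,:,::-1])
```

```text
1.9 [ 0.58051594 -0.01560616  0.2507198 ] [0.707551829074885, -0.017133463266107533, 0.01645372654911225, -0.706262082014843] [[ 0.999 -0.001  0.047]
 [-0.047 -0.002  0.999]
 [-0.001 -1.    -0.002]] [-0.52971997  0.18688992  0.582989    1.64469188 -0.10331536  1.34243936
  0.02128139] [-0.995154    0.78370625 -0.12262066]
```

View pics/w2.png

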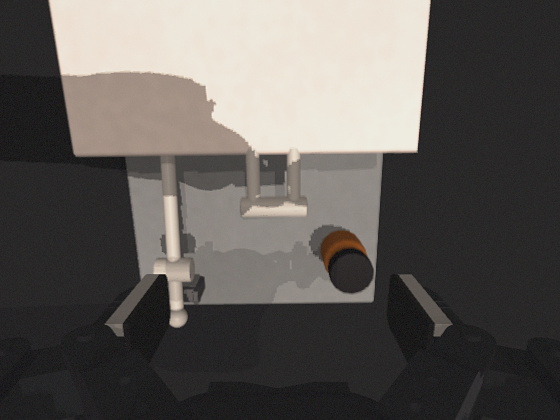

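```bash
cat >> h.py <<'E'
def wproj(pos,q,X):
    c=env.get_calibration("wrist"); H=c["hand_eye"]
    T=np.eye(4);T[:3,:3]=R.from_quat(q).as_matrix();T[:3,3]=pos
    p=np.linalg.inv(T@H)@np.append(X,1); p=c["K"]@p[:3]; return p[:2]/p[2]
def wray(pos,q,px,axis,val):
    c=env.get_calibration("wrist"); H=c["hand_eye"]
    T=np.eye(4);T[:3,:3]=R.from_quat(q).as_matrix();T[:3,3]=pos
    W=T@H; d=W[:3,:3]@np.linalg.solve(c["K"],[*px,1]); o=W[:3,3]; return o+d*(val-o[axis])/d[axis]
E
python3 - <<'E'
from h import *
from scipy.optimize import least_squares
pos=[ 0.58051594,-0.01560616,0.2507198 ];q=[0.707551829074885, -0.017133463266107533, 0.01645372654911225, -0.706262082014843]
W={(135,-320,20):(374,304),(-115,-320,20):(139,305),(135,-150,104):(418,152),(-115,-150,104):(75,155),(30,-190,104):(274,207)}
Rd={(-60,-255,60):(173,269),(-60,-300,60):(177,318)}
def f(p,W=W):
    r=R.from_euler('z',p[2])
    return np.concatenate([wproj(pos,q,r.apply(np.array(k)/1000)+[p[0],p[1],0])-px for k,px in W.items()])
s=least_squares(f,[.556,.1756,-.035]); print(s.x); print(f(s.x).reshape(-1,2).round(1))
for p in (s.x,[.556,.1756,-.035]):
    print(f(p,W).reshape(-1,2).round(1).tolist()); print(f(p,Rd).reshape(-1,2).round(1).tolist())
    for phi in (0,.05,.1,.15):
        D={(-60,-140-115*np.cos(phi),60+115*np.sin(phi)):(173,269),(-60,-140-160*np.cos(phi),60+160*np.sin(phi)):(177,318)}
        print(phi,f(p,D).round(1))
E
```

```text
[ 0.55444522  0.17595503 -0.04281766]
[[-0.7  0.1]
 [ 2.   0.1]
 [-1.2  0.7]
 [ 0.5 -0.6]
 [-0.2 -0.6]]
[[-0.7, 0.1], [2.0, 0.1], [-1.2, 0.7], [0.5, -0.6], [-0.2, -0.6]]
[[4.6, -5.6], [4.3, -11.0]]
0 [  4.6  -5.6   4.3 -11. ]
0.05 [ 2.9 -3.2  2.1 -6.8]
0.1 [ 1.2 -1.1 -0.2 -2.9]
0.15 [-0.7  0.8 -2.6  0.8]
[[3.1, -0.6], [5.9, 1.0], [2.7, -0.4], [4.5, 1.0], [3.8, -0.6]]
[[8.5, -4.8], [8.4, -10.3]]
0 [  8.5  -4.8   8.4 -10.3]
0.05 [ 6.9 -2.5  6.3 -6.1]
0.1 [ 5.2 -0.4  4.1 -2.2]
0.15 [3.4 1.5 1.8 1.5]
```

servo_tool:
  series:
    - {"x": -4,"y": 0,"z": -37,"ax": 0,"ay": 0,"az": 0.005,"claw": 85}
    - {"x": 0,"y": 0,"z": -37,"ax": 0,"ay": 0,"az": 0,"claw": 85}
    - {"x": 0,"y": 0,"z": -37,"ax": 0,"ay": 0,"az": 0,"claw": 85}
    - {"x": 0,"y": 0,"z": -27,"ax": 0,"ay": 0,"az": 0,"claw": 85}
    - {"x": 0,"y": 0,"z": -11,"ax": 0,"ay": 0,"az": 0,"claw": 85}
    - {"x": 0,"y": 0,"z": 0,"ax": 0,"ay": 0,"az": 0,"claw": 70}
    - {"x": 0,"y": 0,"z": 0,"ax": 0,"ay": 0,"az": 0,"claw": 60}
    - {"x": 0,"y": 0,"z": 0,"ax": 0,"ay": 0,"az": 0,"claw": 58}

```text
t: 2.62
tcp_pos: [0.5779, -0.0117, 0.1046]
eef_rot: [-0.707, 0.011, -0.014, 0.707]
force: [-0.2, 0.3, -0.1]
gripper_width: 0.0582
```

Run:
```python
from h import *
import cv2
s=env.read_state(); print(s["t"],s["tcp_pos"],s["eef_rot"].tolist(),s["q"],s["force"],s["gripper_width"])
cv2.imwrite("pics/w3.png",env.grab_frame("wrist")[:,:,::-1])
th=np.linspace(0,.94,17); y=-290*np.cos(th)+4*np.sin(th); z=290*np.sin(th)+4*np.cos(th)
print(np.c_[np.diff(y)*.041,np.diff(y),np.diff(z)].round(1).tolist())
```

```text
2.6167 [ 0.57787401 -0.01166436  0.10456455] [-0.7067202228121928, 0.011398421618380304, -0.013974352378158477, 0.7072632608360943] [-0.50064686  0.30850211  0.55595218  1.82138381 -0.18572814  1.05961683
  0.0890492 ] [-0.22661723  0.28698735 -0.13129959] 0.05822483584228745
[[0.0, 0.7, 17.0], [0.1, 1.7, 16.9], [0.1, 2.7, 16.8], [0.2, 3.7, 16.6], [0.2, 4.7, 16.4], [0.2, 5.6, 16.1], [0.3, 6.6, 15.7], [0.3, 7.5, 15.3], [0.3, 8.4, 14.8], [0.4, 9.2, 14.3], [0.4, 10.0, 13.8], [0.4, 10.8, 13.1], [0.5, 11.6, 12.5], [0.5, 12.3, 11.8], [0.5, 13.0, 11.0], [0.6, 13.6, 10.3]]
```

View pics/w3.png

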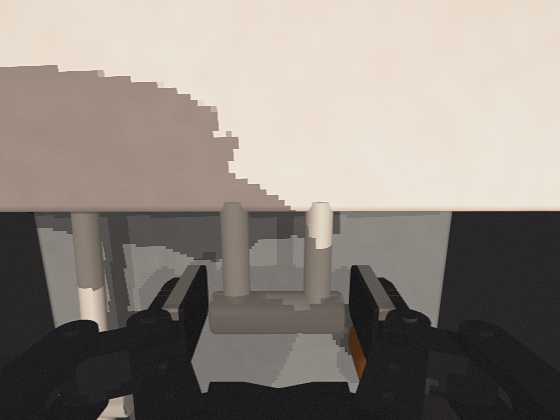

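servo_tool:
  series:
    - {"x": 0,"y": -3,"z": -2,"ax": 0,"ay": 0,"az": 0,"claw": 58}
    - {"x": 0,"y": 0,"z": 0,"ax": 0,"ay": 0,"az": 0,"claw": 50}
    - {"x": 0,"y": 0,"z": 0,"ax": 0,"ay": 0,"az": 0,"claw": 45}
    - {"x": 0,"y": 0,"z": 0,"ax": 0,"ay": 0,"az": 0,"claw": 40}
    - {"x": 0,"y": 0,"z": 0,"ax": 0,"ay": 0,"az": 0,"claw": 40}

```text
t: 3.08
tcp_pos: [0.577, -0.016, 0.1018]
eef_rot: [-0.707, 0.013, -0.014, 0.707]
force: [-1.8, 0.1, 6.7]
gripper_width: 0.0484
```

Run:
```python
from h import *
import cv2
s=env.read_state(); print(s["t"],s["tcp_pos"],s["eef_rot"].tolist(),s["force"],s["ft_torque"],s["gripper_width"])
cv2.imwrite("pics/w4.png",env.grab_frame("wrist")[200:,100:460,::-1])
```

```text
3.0833 [ 0.57702627 -0.01596575  0.10181635] [-0.7069818600231967, 0.012640978600117193, -0.013892806850790335, 0.7069822099430643] [-1.80065568  0.09982364  6.71130677] [-0.15304223  0.3928149  -0.01226417] 0.048422217920514675
```

View pics/w4.png

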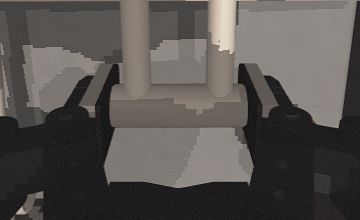

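servo_tool:
  series:
    - {"x": 0,"y": 0.7,"z": 17,"ax": 0,"ay": 0,"az": 0,"claw": 40}
    - {"x": 0.1,"y": 1.7,"z": 16.9,"ax": 0,"ay": 0,"az": 0,"claw": 40}
    - {"x": 0.1,"y": 2.7,"z": 16.8,"ax": 0,"ay": 0,"az": 0,"claw": 40}
    - {"x": 0.2,"y": 3.7,"z": 16.6,"ax": 0,"ay": 0,"az": 0,"claw": 40}
    - {"x": 0.2,"y": 4.7,"z": 16.4,"ax": 0,"ay": 0,"az": 0,"claw": 40}

```text
t: 3.55
tcp_pos: [0.5774, -0.0019, 0.1839]
eef_rot: [0.707, -0.013, 0.014, -0.707]
force: [4.8, 2.0, -8.7]
gripper_width: 0.049
```

servo_tool:
  series:
    - {"x": 0.2,"y": 5.6,"z": 16.1,"ax": 0,"ay": 0,"az": 0,"claw": 40}
    - {"x": 0.3,"y": 6.6,"z": 15.7,"ax": 0,"ay": 0,"az": 0,"claw": 40}
    - {"x": 0.3,"y": 7.5,"z": 15.3,"ax": 0,"ay": 0,"az": 0,"claw": 40}
    - {"x": 0.3,"y": 8.4,"z": 14.8,"ax": 0,"ay": 0,"az": 0,"claw": 40}
    - {"x": 0.4,"y": 9.2,"z": 14.3,"ax": 0,"ay": 0,"az": 0,"claw": 40}
    - {"x": 0.4,"y": 10,"z": 13.8,"ax": 0,"ay": 0,"az": 0,"claw": 40}
    - {"x": 0.4,"y": 10.8,"z": 13.1,"ax": 0,"ay": 0,"az": 0,"claw": 40}
    - {"x": 0.5,"y": 11.6,"z": 12.5,"ax": 0,"ay": 0,"az": 0,"claw": 40}
    - {"x": 0.5,"y": 12.3,"z": 11.8,"ax": 0,"ay": 0,"az": 0,"claw": 40}

```text
t: 4.3
tcp_pos: [0.5802, 0.0802, 0.3109]
eef_rot: [0.708, -0.014, 0.013, -0.706]
force: [5.8, 0.5, -9.8]
gripper_width: 0.0489
```

servo_tool:
  series:
    - {"x": 0.5,"y": 13,"z": 11,"ax": 0,"ay": 0,"az": 0,"claw": 40}
    - {"x": 0.3,"y": 9,"z": 6.8,"ax": 0,"ay": 0,"az": 0,"claw": 40}
    - {"x": 0.3,"y": 4.6,"z": 3.5,"ax": 0,"ay": 0,"az": 0,"claw": 40}
    - {"x": 0,"y": 0,"z": 0,"ax": 0,"ay": 0,"az": 0,"claw": 40}

```text
t: 4.63
tcp_pos: [0.5813, 0.1086, 0.3336]
eef_rot: [-0.707, 0.012, -0.012, 0.707]
force: [1.6, 2.9, -3.8]
gripper_width: 0.0487
```

Run:
```python
from h import *
import cv2
s=env.read_state(); print(s["t"],s["tcp_pos"],s["eef_rot"].tolist(),s["q"],s["force"],s["ft_torque"],s["gripper_width"])
# handle angle from hinge
p=np.array([.5545,.1758,0]); r=R.from_euler('z',-.041)
w=r.inv().apply(s["tcp_pos"]+[0,0,.002]-p)*1000; print(w, np.arctan2(w[2]-100,100-w[1])-np.arctan2(4,290), np.hypot(w[2]-100,100-w[1]))
for n in("scene","wrist"): cv2.imwrite(f"pics/{n}5.png",env.grab_frame(n)[:,:,::-1])
```

```text
4.6333 [0.5812846  0.10857545 0.33357768] [-0.7066764187127198, 0.01212170172909423, -0.012301002894749896, 0.7073260838611417] [-0.66960602  0.17584787  0.51258193  1.4846876  -0.08696045  1.5031173
 -0.19232048] [ 1.58970832  2.93727005 -3.79482921] [-0.0760847  -0.3233786   0.04068202] 0.0487486598227975
[ 29.51752236 -66.07019644 335.57768274] 0.9429645309978517 288.2293440106064
```

View pics/scene5.png

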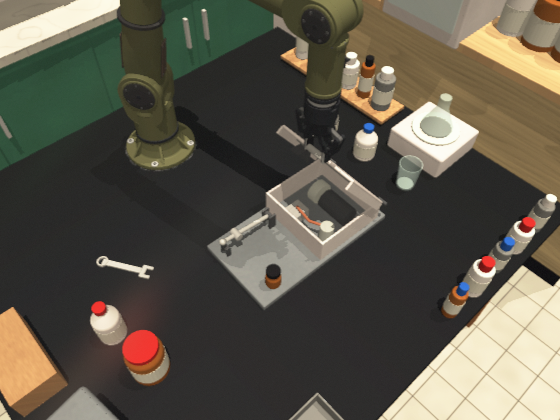

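View pics/wrist5.png

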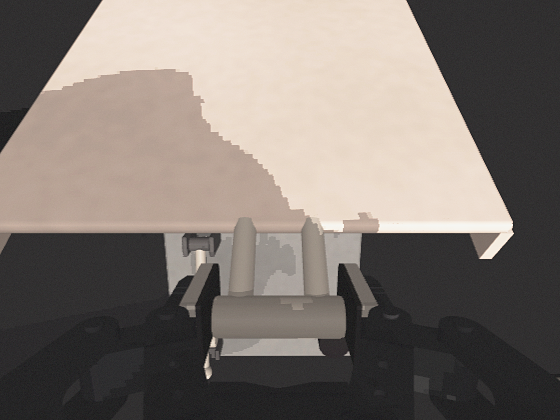

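servo_tool:
  series:
    - {"x": 0,"y": 0,"z": 0,"ax": 0,"ay": 0,"az": 0,"claw": 60}
    - {"x": 0,"y": 0,"z": 0,"ax": 0,"ay": 0,"az": 0,"claw": 75}
    - {"x": 0,"y": 0,"z": 0,"ax": 0,"ay": 0,"az": 0,"claw": 75}
    - {"x": 0,"y": 0,"z": 12,"ax": 0,"ay": 0,"az": 0,"claw": 75}
    - {"x": 0,"y": 0,"z": 25,"ax": 0,"ay": 0,"az": 0,"claw": 75}
    - {"x": 0,"y": -10,"z": 15,"ax": 0,"ay": 0,"az": 0,"claw": 75}
    - {"x": 0,"y": -35,"z": 5,"ax": 0,"ay": 0,"az": 0,"claw": 75}
    - {"x": -10,"y": -38,"z": 0,"ax": 0,"ay": 0,"az": 0,"claw": 75}

```text
t: 5.4
tcp_pos: [0.5729, 0.0252, 0.3923]
eef_rot: [-0.707, 0.01, -0.013, 0.707]
force: [0.4, -0.9, -1.1]
gripper_width: 0.0751
```

Run:
```python
from h import *
import cv2
s=env.read_state(); print(s["t"],s["tcp_pos"],s["eef_rot"].tolist(),s["q"],s["force"],s["gripper_width"])
for n in("scene","wrist"): cv2.imwrite(f"pics/{n}6.png",env.grab_frame(n)[:,:,::-1])
```

```text
5.4 [0.57286541 0.02522517 0.39225155] [-0.7068753801477057, 0.009832682230091799, -0.012802957503950567, 0.7071538726333546] [-0.59005368  0.1290323   0.56641512  1.42063791 -0.06936064  1.607587
 -0.06227233] [ 0.41351585 -0.89688338 -1.05295215] 0.07509034089498742
```

View pics/scene6.png

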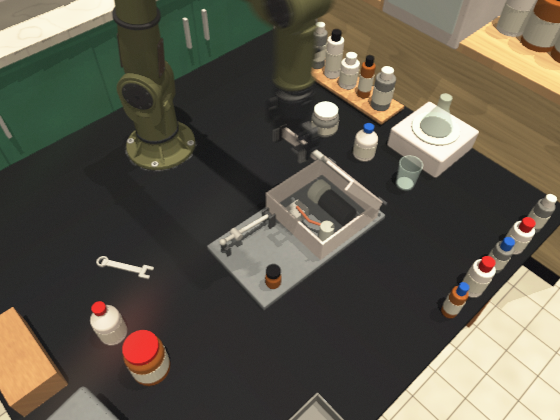

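View pics/wrist6.png

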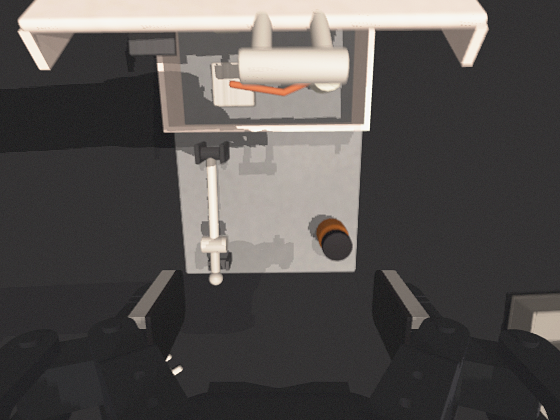

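Run:
```python
from h import *
from scipy.optimize import least_squares
pos=[0.57286541,0.02522517,0.39225155];q=[-0.7068753801477057, 0.009832682230091799, -0.012802957503950567, 0.7071538726333546]
r0=lambda p:R.from_euler('z',p[2])
def f(p):
    o=[]
    def add(k,px): o.append(wproj(pos,q,r0(p).apply(np.array(k)/1000)+[p[0],p[1],0])-px)
    add((135,-320,20),(355.5,273));add((-115,-320,20),(187,274));add((125,-113,95),(370,130));add((-105,-113,95),(164,131))
    ph,th=p[3],p[4]
    for L,px in((115,(214,244)),(160,(215,279))): add((-60,-140-L*np.cos(ph),60+L*np.sin(ph)),px)
    add((30,100-290*np.cos(th)+4*np.sin(th),100+290*np.sin(th)+4*np.cos(th)),(293,66))
    return np.concatenate(o)
s=least_squares(f,[.5545,.1758,-.041,.1,.94]);print(s.x);print(f(s.x).reshape(-1,2).round(1).tolist())
p=s.x;ph=p[3]
print(r0(p).apply(np.array((-60,-140-115*np.cos(ph),60+115*np.sin(ph)))/1000)+[p[0],p[1],0])
```

```text
[ 0.55408492  0.18920352 -0.01993769  0.14239471  0.91569327]
[[0.4, -0.9], [-1.7, 0.4], [-0.9, -0.7], [-0.5, 0.9], [-0.1, 0.4], [0.1, -0.2], [1.0, 0.0]]
[ 0.48903628 -0.06338593  0.07632011]
```

servo_tool:
  series:
    - {"x": -12,"y": -20,"z": -20,"ax": 0,"ay": 0,"az": 0,"claw": 75}
    - {"x": -12,"y": -20,"z": -30,"ax": 0,"ay": 0,"az": 0,"claw": 75}
    - {"x": -12,"y": -20,"z": -32,"ax": 0,"ay": 0,"az": 0,"claw": 75}
    - {"x": -12,"y": -20,"z": -33,"ax": 0,"ay": 0,"az": 0,"claw": 75}
    - {"x": -12,"y": -15,"z": -33,"ax": 0,"ay": 0,"az": 0,"claw": 75}
    - {"x": -12,"y": -6,"z": -33,"ax": 0,"ay": 0,"az": 0,"claw": 75}
    - {"x": -12,"y": 0,"z": -30,"ax": 0,"ay": 0,"az": 0,"claw": 75}
    - {"x": -3,"y": 0,"z": -19,"ax": 0,"ay": 0,"az": 0,"claw": 75}
    - {"x": 0,"y": 0,"z": 0,"ax": 0,"ay": 0,"az": 0,"claw": 65}
    - {"x": 0,"y": 0,"z": 0,"ax": 0,"ay": 0,"az": 0,"claw": 60}
    - {"x": 0,"y": 0,"z": 0,"ax": 0,"ay": 0,"az": 0,"claw": 60}

```text
t: 6.42
tcp_pos: [0.4861, -0.0774, 0.1619]
eef_rot: [-0.707, 0.012, -0.014, 0.707]
force: [0.2, 0.4, -0.0]
gripper_width: 0.06
```

Run:
```python
from h import *
import cv2
s=env.read_state(); print(s["t"],s["tcp_pos"],s["eef_rot"].tolist(),s["q"],s["force"],s["gripper_width"])
for n in("wrist","scene"): cv2.imwrite(f"pics/{n}7.png",env.grab_frame(n)[:,:,::-1])
```

```text
6.4167 [ 0.48609158 -0.07740787  0.16188241] [-0.7069676825521183, 0.01195437070102458, -0.014347253435886267, 0.7069992540072982] [-0.50609671  0.0384017   0.62844509  1.96660748 -0.02526776  1.14067389
  0.09526086] [ 0.16648448  0.41642611 -0.04261195] 0.059952437150259164
```

View pics/wrist7.png

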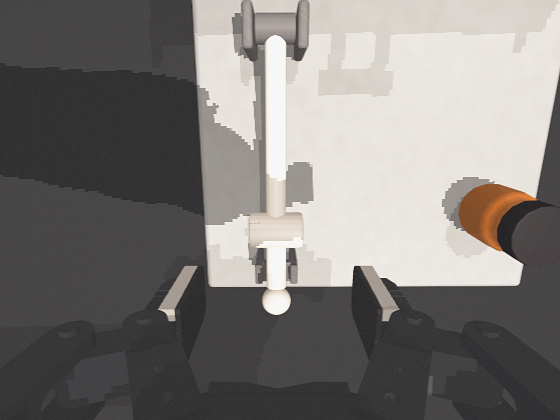

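Run:
```python
from h import *
from scipy.optimize import least_squares
pos=[ 0.48609158,-0.07740787,0.16188241];q=[-0.7069676825521183, 0.01195437070102458, -0.014347253435886267, 0.7069992540072982]
r0=lambda p:R.from_euler('z',p[2])
def f(p):
    o=[]
    def add(k,px): o.append(wproj(pos,q,r0(p).apply(np.array(k)/1000)+[p[0],p[1],0])-px)
    add((135,-320,20),(521,285));add((-115,-320,20),(208,287))
    add((-60,-140,60),(275.5,28))
    ph=p[3]
    for L,px in((115,(276,229)),(160,(276,301))): add((-60,-140-L*np.cos(ph),60+L*np.sin(ph)),px)
    return np.concatenate(o)
s=least_squares(f,[.5545,.1758,-.041,.1]);print(s.x);print(f(s.x).reshape(-1,2).round(1).tolist())
p=s.x;ph=p[3]
print(r0(p).apply(np.array((-60,-140-115*np.cos(ph),60+115*np.sin(ph)))/1000)+[p[0],p[1],0])
```

```text
[ 0.55272174  0.17593504 -0.0328636   0.13697229]
[[0.1, 0.8], [-0.3, 0.7], [-0.5, -1.0], [0.2, 0.3], [0.6, -0.1]]
[ 0.48441082 -0.0758793   0.07570261]
```

View pics/scene7.png

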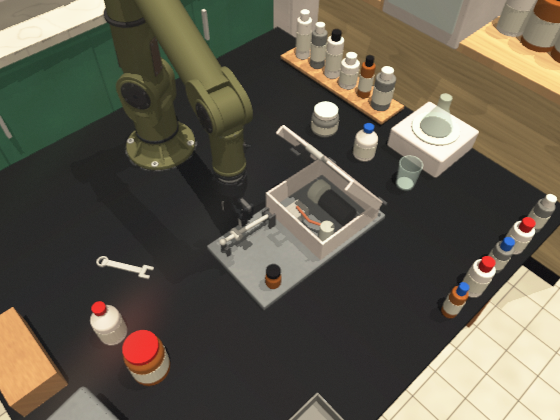

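servo_tool:
  series:
    - {"x": -1.5,"y": 1.5,"z": -35,"ax": 0,"ay": 0,"az": 0,"claw": 60}
    - {"x": 0,"y": 0,"z": -35,"ax": 0,"ay": 0,"az": 0,"claw": 60}
    - {"x": 0,"y": 0,"z": -12,"ax": 0,"ay": 0,"az": 0,"claw": 60}
    - {"x": 0,"y": 0,"z": 0,"ax": 0,"ay": 0,"az": 0,"claw": 45}
    - {"x": 0,"y": 0,"z": 0,"ax": 0,"ay": 0,"az": 0,"claw": 30}
    - {"x": 0,"y": 0,"z": 0,"ax": 0,"ay": 0,"az": 0,"claw": 22}
    - {"x": 0,"y": 0,"z": 0,"ax": 0,"ay": 0,"az": 0,"claw": 22}
    - {"x": 0,"y": 0,"z": 0,"ax": 0,"ay": 0,"az": 0,"claw": 22}

```text
t: 7.18
tcp_pos: [0.4847, -0.0759, 0.0795]
eef_rot: [-0.707, 0.011, -0.014, 0.707]
force: [2.0, -0.5, 0.4]
gripper_width: 0.0309
```

Run:
```python
from h import *
import cv2
s=env.read_state(); print(s["t"],s["tcp_pos"],s["eef_rot"].tolist(),s["force"],s["ft_torque"],s["gripper_width"])
for n in("wrist",): cv2.imwrite(f"pics/{n}8.png",env.grab_frame(n)[:,:,::-1])
N=24
ph=np.linspace(.137,2.15,N+1); t=np.linspace(0,.8,N+1)
y=-115*np.cos(ph)-4*np.sin(t); z=115*np.sin(ph)+4*np.cos(t)
dy=np.diff(y)
print(np.c_[dy*.037,dy,np.diff(z)].round(1).tolist())
```

```text
7.1833 [ 0.48469167 -0.07591232  0.07947241] [-0.7069848044295923, 0.011451898350333256, -0.014396626785428425, 0.7069894465032882] [ 2.02248103 -0.5020484   0.38610019] [-0.14513045 -0.21415914  0.04119602] 0.03086234785397777
[[0.1, 1.6, 9.5], [0.1, 2.4, 9.3], [0.1, 3.1, 9.1], [0.1, 3.9, 8.7], [0.2, 4.6, 8.4], [0.2, 5.3, 7.9], [0.2, 5.9, 7.5], [0.2, 6.6, 6.9], [0.3, 7.1, 6.3], [0.3, 7.6, 5.7], [0.3, 8.1, 5.0], [0.3, 8.5, 4.3], [0.3, 8.8, 3.6], [0.3, 9.1, 2.8], [0.3, 9.3, 2.0], [0.3, 9.4, 1.2], [0.4, 9.5, 0.4], [0.4, 9.5, -0.4], [0.4, 9.5, -1.2], [0.3, 9.3, -2.0], [0.3, 9.1, -2.8], [0.3, 8.9, -3.6], [0.3, 8.6, -4.3], [0.3, 8.2, -5.0]]
```

View pics/wrist8.png

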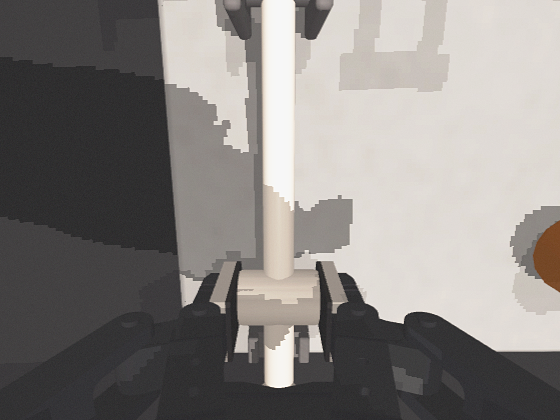

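Barrel ends held, barrel at about (279,297) centred between the pads. Swing the rod.

servo_tool:
  series:
    - {"x": 0.1,"y": 1.6,"z": 9.5,"ax": 0.033,"ay": -0.001,"az": 0,"claw": 22}
    - {"x": 0.1,"y": 2.4,"z": 9.3,"ax": 0.033,"ay": -0.001,"az": 0,"claw": 22}
    - {"x": 0.1,"y": 3.1,"z": 9.1,"ax": 0.033,"ay": -0.001,"az": 0,"claw": 22}
    - {"x": 0.1,"y": 3.9,"z": 8.7,"ax": 0.033,"ay": -0.001,"az": 0,"claw": 22}
    - {"x": 0.2,"y": 4.6,"z": 8.4,"ax": 0.033,"ay": -0.001,"az": 0,"claw": 22}
    - {"x": 0.2,"y": 5.3,"z": 7.9,"ax": 0.033,"ay": -0.001,"az": 0,"claw": 22}

```text
t: 7.73
tcp_pos: [0.4854, -0.0538, 0.1313]
eef_rot: [-0.633, 0.01, -0.015, 0.774]
force: [7.2, 1.5, -9.8]
gripper_width: 0.0307
```

servo_tool:
  series:
    - {"x": 0.2,"y": 5.9,"z": 7.5,"ax": 0.033,"ay": -0.001,"az": 0,"claw": 22}
    - {"x": 0.2,"y": 6.6,"z": 6.9,"ax": 0.033,"ay": -0.001,"az": 0,"claw": 22}
    - {"x": 0.3,"y": 7.1,"z": 6.3,"ax": 0.033,"ay": -0.001,"az": 0,"claw": 22}
    - {"x": 0.3,"y": 7.6,"z": 5.7,"ax": 0.033,"ay": -0.001,"az": 0,"claw": 22}
    - {"x": 0.3,"y": 8.1,"z": 5.0,"ax": 0.033,"ay": -0.001,"az": 0,"claw": 22}
    - {"x": 0.3,"y": 8.5,"z": 4.3,"ax": 0.033,"ay": -0.001,"az": 0,"claw": 22}

```text
t: 8.23
tcp_pos: [0.487, -0.0124, 0.1671]
eef_rot: [-0.555, 0.01, -0.017, 0.832]
force: [3.8, -2.8, -2.1]
gripper_width: 0.0292
```

Run:
```python
from h import *
import cv2
s=env.read_state(); print(s["t"],s["tcp_pos"],s["eef_rot"].tolist(),s["q"],s["force"],s["ft_torque"],s["gripper_width"])
a=R.from_quat(s["eef_rot"]).as_matrix(); print(a.round(3))
w=R.from_euler('z',-.037).inv().apply(s["tcp_pos"]+a[:,1]*.004-[.5535,.1758,0])*1000-[-60,-140,60]; print(w, np.arctan2(w[2],-w[1]),np.hypot(w[1],w[2]))
for n in("wrist","scene"): cv2.imwrite(f"pics/{n}9.png",env.grab_frame(n)[:,:,::-1])
```

```text
8.2333 [ 0.48699037 -0.0123912   0.1670838 ] [-0.5546126050564517, 0.009972056482957457, -0.01678817072856185, 0.8318795427978655] [-0.3733568   0.09505848  0.64668633  1.96493891 -0.46935998  1.23399736
  0.42274238] [ 3.80112848 -2.77426193 -2.14636654] [-1.44535011 -0.55790326 -0.76656669] 0.029249941353882536
[[ 0.999  0.017  0.035]
 [-0.039  0.384  0.922]
 [ 0.002 -0.923  0.385]]
[  0.50795797 -48.9842675  103.39149349] 1.1283482497024977 114.40830122413128
```

View pics/wrist9.png

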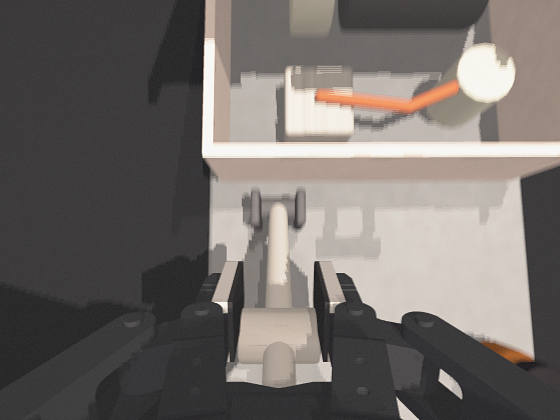

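View pics/scene9.png

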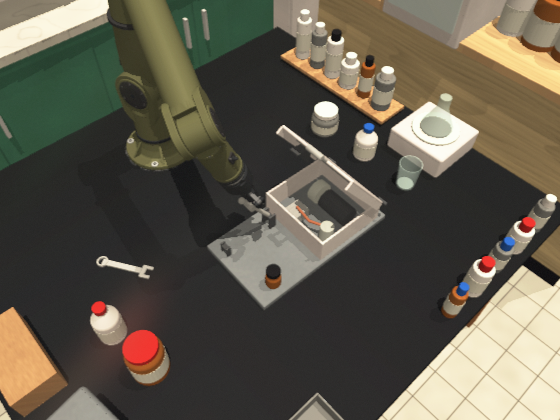

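servo_tool:
  series:
    - {"x": 0,"y": 0,"z": 0,"ax": 0,"ay": 0,"az": 0,"claw": 60}
    - {"x": 0,"y": 0,"z": 0,"ax": 0,"ay": 0,"az": 0,"claw": 60}
    - {"x": 0,"y": 0,"z": 0,"ax": 0,"ay": 0,"az": 0,"claw": 60}
    - {"x": -0.2,"y": -4,"z": -2,"ax": 0.1,"ay": -0.004,"az": 0,"claw": 60}
    - {"x": -0.2,"y": -4,"z": -2,"ax": 0.1,"ay": -0.004,"az": 0,"claw": 60}
    - {"x": -0.2,"y": -4,"z": -2,"ax": 0.1,"ay": -0.004,"az": 0,"claw": 60}
    - {"x": 0,"y": -3,"z": -1,"ax": 0.1,"ay": -0.004,"az": 0,"claw": 60}
    - {"x": 0,"y": 0,"z": 0,"ax": 0,"ay": 0,"az": 0,"claw": 60}
    - {"x": 0,"y": 0,"z": 0,"ax": 0,"ay": 0,"az": 0,"claw": 60}

```text
t: 9.08
tcp_pos: [0.4838, -0.0271, 0.1578]
eef_rot: [-0.378, 0.01, -0.017, 0.926]
force: [-0.7, 1.1, -0.6]
gripper_width: 0.0599
```

Run:
```python
from h import *
import cv2
s=env.read_state(); print(s["t"],s["tcp_pos"],s["eef_rot"].tolist(),s["q"],s["force"],s["ft_torque"],s["gripper_width"])
a=R.from_quat(s["eef_rot"]).as_matrix(); print(a.round(3))
for n in("wrist",): cv2.imwrite(f"pics/{n}10.png",env.grab_frame(n)[:,:,::-1])
# project barrel for phi
for ph in (.9,1.,1.1,1.2):
    for L in(115,160): print(ph,L,wproj(s["tcp_pos"],s["eef_rot"],R.from_euler('z',-.037).apply(np.array((-60,-140-L*np.cos(ph),60+L*np.sin(ph)))/1000)+[.5535,.1758,0]).round())
```

```text
9.0833 [ 0.48380483 -0.02705712  0.15780184] [-0.3781957503697566, 0.009735662052752855, -0.016620762658318664, 0.9255252246888288] [-0.12081602  0.33880784  0.68348572  1.93214726 -0.86304976  1.52320099
  0.8542394 ] [-0.70684698  1.08949739 -0.56890996] [-0.68767624 -0.01499544 -0.02639083] 0.059943557513031376
[[ 0.999  0.023  0.031]
 [-0.038  0.713  0.7  ]
 [-0.005 -0.7    0.714]]
0.9 115 [286. 324.]
0.9 160 [289. 398.]
1.0 115 [286. 295.]
1.0 160 [289. 340.]
1.1 115 [286. 265.]
1.1 160 [289. 279.]
1.2 115 [286. 235.]
1.2 160 [288. 218.]
```

View pics/wrist10.png

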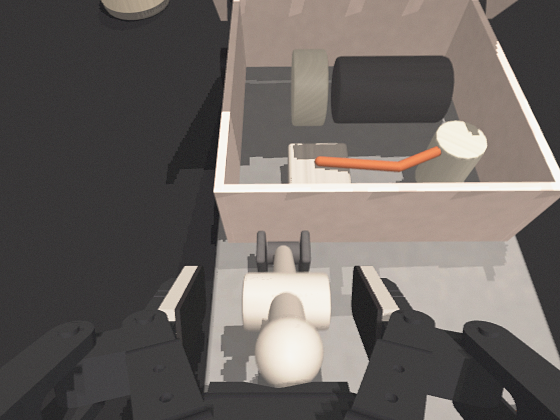

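Run:
```python
import numpy as np
ph=np.linspace(.98,2.2,15);y=-115*np.cos(ph);z=115*np.sin(ph)
print(np.c_[np.diff(y)*.037,np.diff(y),np.diff(z)].round(1).tolist())
```

```text
[[0.3, 8.6, 5.2], [0.3, 9.0, 4.4], [0.3, 9.3, 3.7], [0.4, 9.6, 2.8], [0.4, 9.8, 2.0], [0.4, 10.0, 1.1], [0.4, 10.0, 0.2], [0.4, 10.0, -0.6], [0.4, 9.9, -1.5], [0.4, 9.7, -2.4], [0.4, 9.5, -3.2], [0.3, 9.2, -4.0], [0.3, 8.8, -4.8], [0.3, 8.3, -5.5]]
```

servo_tool:
  series:
    - {"x": 2,"y": 0,"z": 0,"ax": 0,"ay": 0,"az": 0,"claw": 45}
    - {"x": 0,"y": 0,"z": 0,"ax": 0,"ay": 0,"az": 0,"claw": 30}
    - {"x": 0,"y": 0,"z": 0,"ax": 0,"ay": 0,"az": 0,"claw": 22}
    - {"x": 0,"y": 0,"z": 0,"ax": 0,"ay": 0,"az": 0,"claw": 22}
    - {"x": 0,"y": 0,"z": 0,"ax": 0,"ay": 0,"az": 0,"claw": 22}

```text
t: 9.55
tcp_pos: [0.4866, -0.0253, 0.1606]
eef_rot: [-0.377, 0.006, -0.016, 0.926]
force: [-1.9, -1.7, 4.9]
gripper_width: 0.0309
```

servo_tool:
  series:
    - {"x": 0.3,"y": 8.6,"z": 5.2,"ax": 0,"ay": 0,"az": 0,"claw": 22}
    - {"x": 0.3,"y": 9,"z": 4.4,"ax": 0,"ay": 0,"az": 0,"claw": 22}
    - {"x": 0.3,"y": 9.3,"z": 3.7,"ax": 0,"ay": 0,"az": 0,"claw": 22}
    - {"x": 0.4,"y": 9.6,"z": 2.8,"ax": 0,"ay": 0,"az": 0,"claw": 22}
    - {"x": 0.4,"y": 9.8,"z": 2,"ax": 0,"ay": 0,"az": 0,"claw": 22}
    - {"x": 0.4,"y": 10,"z": 1.1,"ax": 0,"ay": 0,"az": 0,"claw": 22}
    - {"x": 0.4,"y": 10,"z": 0.2,"ax": 0,"ay": 0,"az": 0,"claw": 22}

```text
t: 10.13
tcp_pos: [0.489, 0.0389, 0.1795]
eef_rot: [-0.379, 0.007, -0.017, 0.925]
force: [-2.8, -4.8, 4.9]
gripper_width: 0.031
```

```bash
cat > look.py <<'E'
from h import *
import cv2,sys
s=env.read_state(); print(s["t"],s["tcp_pos"],s["eef_rot"].tolist(),s["q"].round(2),s["force"],s["ft_torque"],s["gripper_width"])
k=sys.argv[1]
for n in sys.argv[2:]: cv2.imwrite(f"pics/{n}{k}.png",env.grab_frame(n)[:,:,::-1])
for ph in (1.4,1.6,1.8,2.,2.2):
    print(ph,[wproj(s["tcp_pos"],s["eef_rot"],R.from_euler('z',-.037).apply(np.array((-60,-140-L*np.cos(ph),60+L*np.sin(ph)))/1000)+[.5535,.1758,0]).round().tolist() for L in (115,160)])
E
python3 look.py 11 wrist scene
```

```text
10.1333 [0.48896131 0.0388911  0.17945687] [-0.3785318302463272, 0.007036313562930002, -0.017019980666933224, 0.9254050270232527] [-0.23  0.24  0.65  1.98 -0.87  1.45  0.73] [-2.82398384 -4.84229696  4.94590392] [-1.25478002  0.66602313  0.59001078] 0.030960783060972514
1.4 [[279.0, 362.0], [279.0, 367.0]]
1.6 [[279.0, 299.0], [279.0, 247.0]]
1.8 [[279.0, 250.0], [279.0, 168.0]]
2.0 [[279.0, 214.0], [279.0, 124.0]]
2.2 [[279.0, 193.0], [279.0, 105.0]]
```

View pics/wrist11.png

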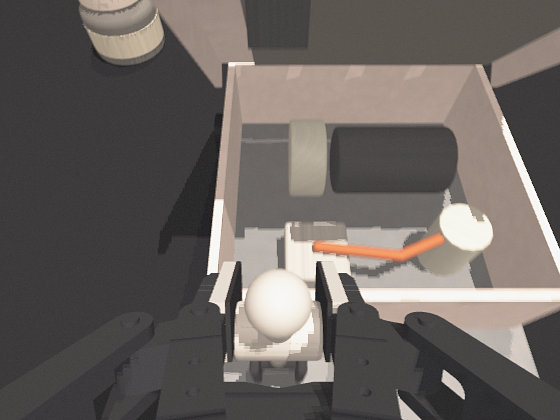

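servo_tool:
  series:
    - {"x": 0.4,"y": 10,"z": -0.6,"ax": 0,"ay": 0,"az": 0,"claw": 22}
    - {"x": 0.4,"y": 9.9,"z": -1.5,"ax": 0,"ay": 0,"az": 0,"claw": 22}
    - {"x": 0.4,"y": 9.7,"z": -2.4,"ax": 0,"ay": 0,"az": 0,"claw": 22}
    - {"x": 0.4,"y": 9.5,"z": -3.2,"ax": 0,"ay": 0,"az": 0,"claw": 22}
    - {"x": 0.3,"y": 9.2,"z": -4,"ax": 0,"ay": 0,"az": 0,"claw": 22}
    - {"x": 0.3,"y": 8.8,"z": -4.8,"ax": 0,"ay": 0,"az": 0,"claw": 22}
    - {"x": 0.3,"y": 8.3,"z": -5.5,"ax": 0,"ay": 0,"az": 0,"claw": 22}
    - {"x": 0,"y": 0,"z": 0,"ax": 0,"ay": 0,"az": 0,"claw": 22}

```text
t: 10.9
tcp_pos: [0.4914, 0.1072, 0.157]
eef_rot: [-0.377, 0.006, -0.015, 0.926]
force: [-5.0, -0.4, 6.9]
gripper_width: 0.0313
```

```bash
python3 look.py 12 wrist scene
```

```text
10.9 [0.49137161 0.10721217 0.15701397] [-0.3769052158273777, 0.006444967421191454, -0.015367486540511986, 0.926101917196204] [-0.31  0.23  0.59  2.04 -0.93  1.33  0.68] [-5.00122643 -0.41102818  6.86688367] [-0.66251498  0.09126626  0.44981665] 0.03133900452447465
1.4 [[279.0, 679.0], [279.0, 1037.0]]
1.6 [[279.0, 543.0], [280.0, 615.0]]
1.8 [[279.0, 435.0], [280.0, 377.0]]
2.0 [[279.0, 359.0], [280.0, 256.0]]
2.2 [[279.0, 309.0], [280.0, 200.0]]
```

View pics/wrist12.png

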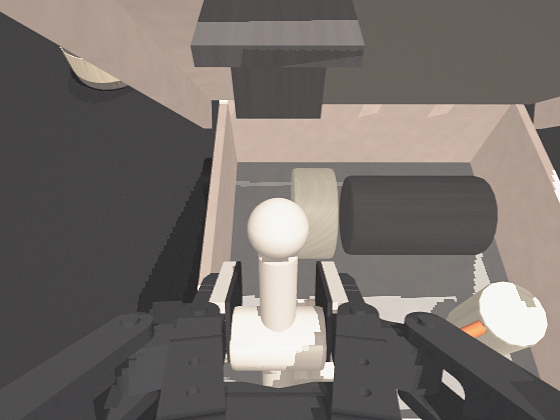

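View pics/scene12.png

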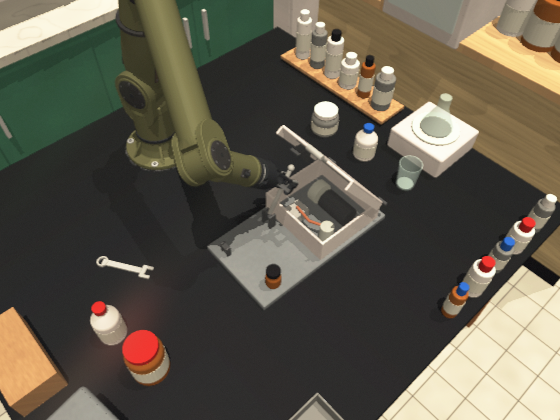

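servo_tool:
  series:
    - {"x": 0.2,"y": 4,"z": -2.5,"ax": 0,"ay": 0,"az": 0,"claw": 22}
    - {"x": 0.2,"y": 4,"z": -2.5,"ax": 0,"ay": 0,"az": 0,"claw": 22}
    - {"x": 0,"y": 0,"z": 0,"ax": 0,"ay": 0,"az": 0,"claw": 22}

```text
t: 11.25
tcp_pos: [0.4915, 0.1139, 0.1518]
eef_rot: [-0.377, 0.007, -0.016, 0.926]
force: [-2.7, -2.1, 6.8]
gripper_width: 0.0307
```

```bash
python3 look.py 13 wrist
python3 - <<'E'
import cv2
cv2.imwrite("pics/w13c.png",cv2.imread("pics/wrist13.png")[:,150:410])
E
```

```text
11.25 [0.49148993 0.11392512 0.15177749] [-0.377400933393284, 0.007437223665754399, -0.01577417331290751, 0.925885737353329] [-0.32  0.23  0.59  2.05 -0.94  1.32  0.68] [-2.7090131  -2.1174896   6.83353091] [-1.02765001  0.796415    0.4391136 ] 0.03073717138494559
1.4 [[280.0, 745.0], [281.0, 1288.0]]
1.6 [[280.0, 589.0], [281.0, 713.0]]
1.8 [[280.0, 466.0], [280.0, 416.0]]
2.0 [[280.0, 379.0], [280.0, 273.0]]
2.2 [[280.0, 324.0], [280.0, 209.0]]
```

View pics/w13c.png

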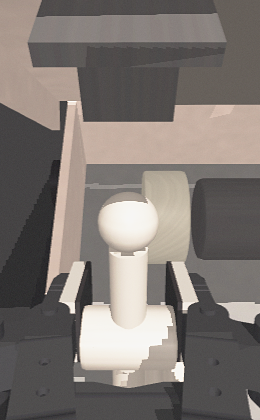

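servo_tool:
  series:
    - {"x": 0,"y": 0,"z": 0,"ax": 0,"ay": 0,"az": 0,"claw": 60}
    - {"x": 0,"y": 0,"z": 0,"ax": 0,"ay": 0,"az": 0,"claw": 75}
    - {"x": 0,"y": 0,"z": 0,"ax": 0,"ay": 0,"az": 0,"claw": 75}
    - {"x": 0,"y": -15,"z": 15,"ax": 0,"ay": 0,"az": 0,"claw": 75}
    - {"x": 0,"y": -28,"z": 28,"ax": 0,"ay": 0,"az": 0,"claw": 75}
    - {"x": 0,"y": -28,"z": 28,"ax": 0,"ay": 0,"az": 0,"claw": 75}
    - {"x": 0,"y": -28,"z": 28,"ax": 0,"ay": 0,"az": 0,"claw": 75}
    - {"x": 0,"y": -15,"z": 15,"ax": 0,"ay": 0,"az": 0,"claw": 75}

```text
t: 11.97
tcp_pos: [0.4932, -0.0041, 0.2689]
eef_rot: [-0.378, 0.006, -0.019, 0.925]
force: [0.9, -0.3, -0.6]
gripper_width: 0.0748
```

```bash
python3 look.py 14 wrist scene
```

```text
11.9667 [ 0.49316856 -0.00407721  0.26885804] [-0.3782306645642166, 0.005873644647144591, -0.019139448688873486, 0.9254948655642322] [-0.2   0.17  0.69  1.85 -0.8   1.6   0.63] [ 0.9174356  -0.26854651 -0.60548404] [-0.74936496  0.0358874  -0.02148367] 0.07476174112959762
1.4 [[269.0, 312.0], [267.0, 304.0]]
1.6 [[269.0, 277.0], [268.0, 246.0]]
1.8 [[269.0, 248.0], [268.0, 202.0]]
2.0 [[270.0, 225.0], [269.0, 172.0]]
2.2 [[270.0, 211.0], [270.0, 155.0]]
```

View pics/wrist14.png

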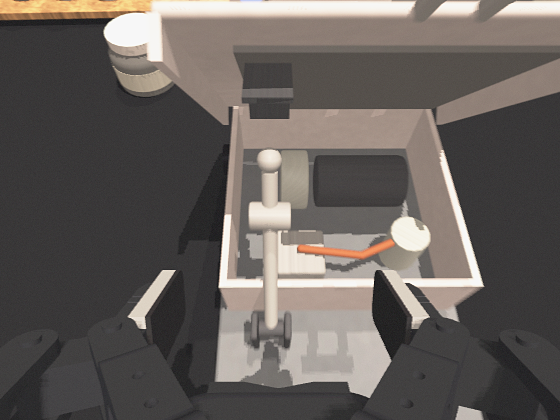

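View pics/scene14.png

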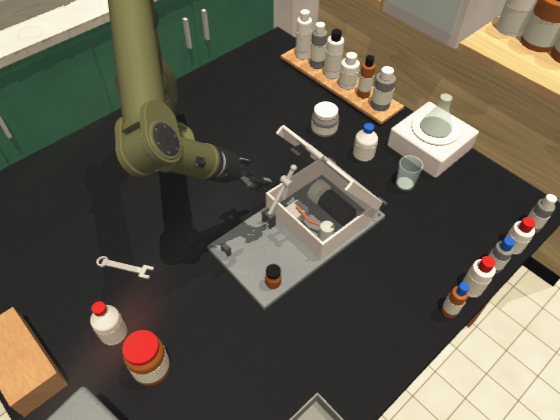

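servo_tool:
  series:
    - {"x": 12,"y": 3,"z": 19,"ax": -0.113,"ay": 0.004,"az": 0,"claw": 75}
    - {"x": 12,"y": 3,"z": 19,"ax": -0.113,"ay": 0.004,"az": 0,"claw": 75}
    - {"x": 12,"y": 3,"z": 19,"ax": -0.113,"ay": 0.004,"az": 0,"claw": 75}
    - {"x": 12,"y": 3,"z": 19,"ax": -0.113,"ay": 0.004,"az": 0,"claw": 75}
    - {"x": 12,"y": 3,"z": 19,"ax": -0.113,"ay": 0.004,"az": 0,"claw": 75}
    - {"x": 12,"y": 3,"z": 19,"ax": -0.113,"ay": 0.004,"az": 0,"claw": 75}
    - {"x": 12,"y": 3,"z": 19,"ax": -0.113,"ay": 0.004,"az": 0,"claw": 75}
    - {"x": 0,"y": 0,"z": 0,"ax": 0,"ay": 0,"az": 0,"claw": 75}
    - {"x": 0,"y": 0,"z": 0,"ax": 0,"ay": 0,"az": 0,"claw": 75}

```text
t: 12.82
tcp_pos: [0.5765, 0.0255, 0.3977]
eef_rot: [-0.705, 0.01, -0.01, 0.709]
force: [-0.2, -0.5, -0.8]
gripper_width: 0.0753
```

```bash
python3 look.py 15 wrist
python3 - <<'E'
from h import *
s=env.read_state(); print(R.from_quat(s["eef_rot"]).as_matrix().round(3))
for th in (.86,.9,.94): print(th, wproj(s["tcp_pos"],s["eef_rot"],R.from_euler('z',-.037).apply(np.array((30,100-290*np.cos(th)+4*np.sin(th),100+290*np.sin(th)+4*np.cos(th)))/1000)+[.5535,.1758,0]))
E
```

```text
12.8167 [0.57653749 0.02549607 0.39767327] [-0.7050974708566642, 0.010444064766486733, -0.009562307742624078, 0.7089689981750431] [-0.55  0.14  0.53  1.4  -0.08  1.62 -0.05] [-0.20984562 -0.4758006  -0.78723622] [-0.05405834  0.00625739 -0.00980133] 0.07528911319700997
1.4 [[188.0, 198.0], [176.0, 218.0]]
1.6 [[186.0, 175.0], [173.0, 182.0]]
1.8 [[186.0, 151.0], [172.0, 143.0]]
2.0 [[186.0, 127.0], [173.0, 105.0]]
2.2 [[188.0, 105.0], [176.0, 71.0]]
[[ 0.999 -0.002  0.033]
 [-0.033  0.005  0.999]
 [-0.003 -1.     0.005]]
0.86 [284.48439682 119.78220648]
0.9 [284.85282939 101.30759149]
0.94 [285.25331568  80.29506614]
```

View pics/wrist15.png

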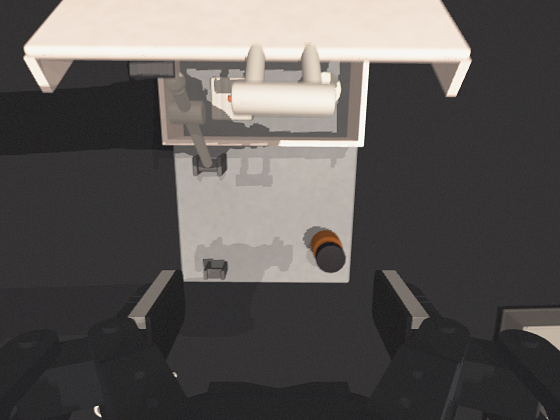

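servo_tool:
  series:
    - {"x": 2,"y": 35,"z": 0,"ax": 0,"ay": 0,"az": 0,"claw": 75}
    - {"x": 2,"y": 38,"z": 0,"ax": 0,"ay": 0,"az": 0,"claw": 75}
    - {"x": 0,"y": 2,"z": -20,"ax": 0,"ay": 0,"az": 0,"claw": 75}
    - {"x": 0,"y": 0,"z": -30,"ax": 0,"ay": 0,"az": 0,"claw": 75}
    - {"x": 0,"y": 0,"z": -15,"ax": 0,"ay": 0,"az": 0,"claw": 70}
    - {"x": 0,"y": 0,"z": 0,"ax": 0,"ay": 0,"az": 0,"claw": 65}
    - {"x": 0,"y": 0,"z": 0,"ax": 0,"ay": 0,"az": 0,"claw": 58}

```text
t: 13.45
tcp_pos: [0.579, 0.0944, 0.3323]
eef_rot: [-0.705, 0.015, -0.012, 0.709]
force: [0.6, -0.3, 0.7]
gripper_width: 0.0583
```

```bash
python3 look.py 16 wrist | head -1
python3 - <<'E'
from h import *
s=env.read_state()
for th in (.86,.9,.94): print(th, wproj(s["tcp_pos"],s["eef_rot"],R.from_euler('z',-.037).apply(np.array((30,100-290*np.cos(th)+4*np.sin(th),100+290*np.sin(th)+4*np.cos(th)))/1000)+[.5535,.1758,0]))
E
```

```text
13.45 [0.57902238 0.09435151 0.33225408] [-0.7052896694267159, 0.014850755472521482, -0.012313946274020859, 0.7086566897934498] [-0.62  0.17  0.48  1.5  -0.08  1.5  -0.18] [ 0.63507702 -0.27777894  0.69312727] [-0.01901726 -0.00558245 -0.02213265] 0.058315349378115104
0.86 [282.07917653 301.08353063]
0.9 [282.29702774 289.08299845]
0.94 [282.53532899 274.25007856]
```

View pics/wrist16.png

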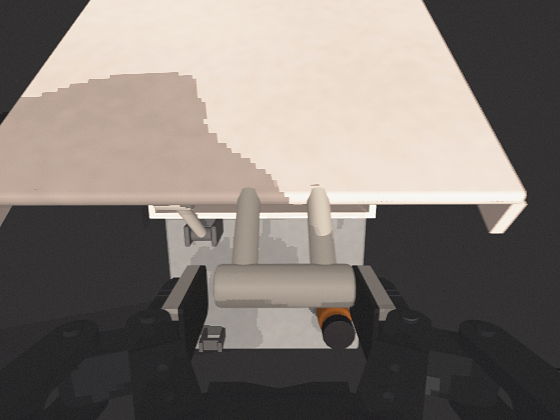

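servo_tool:
  series:
    - {"x": 1,"y": 1,"z": -3,"ax": 0,"ay": 0,"az": 0,"claw": 58}
    - {"x": 0,"y": 0,"z": 0,"ax": 0,"ay": 0,"az": 0,"claw": 58}
    - {"x": 0,"y": 0,"z": 0,"ax": 0,"ay": 0,"az": 0,"claw": 58}

```text
t: 13.75
tcp_pos: [0.5814, 0.0966, 0.3316]
eef_rot: [-0.705, 0.013, -0.013, 0.709]
force: [-0.2, 0.2, 0.1]
gripper_width: 0.0582
```

servo_tool:
  series:
    - {"x": -0.5,"y": 2.5,"z": -3,"ax": 0,"ay": 0,"az": 0,"claw": 58}
    - {"x": 0,"y": 0,"z": 0,"ax": 0,"ay": 0,"az": 0,"claw": 50}
    - {"x": 0,"y": 0,"z": 0,"ax": 0,"ay": 0,"az": 0,"claw": 42}
    - {"x": 0,"y": 0,"z": 0,"ax": 0,"ay": 0,"az": 0,"claw": 40}
    - {"x": 0,"y": 0,"z": 0,"ax": 0,"ay": 0,"az": 0,"claw": 40}

```text
t: 14.17
tcp_pos: [0.581, 0.0995, 0.3279]
eef_rot: [-0.705, 0.012, -0.013, 0.709]
force: [1.8, 1.1, -0.7]
gripper_width: 0.049
```

```bash
python3 look.py 17 wrist | head -1
python3 - <<'E'
import numpy as np
th=np.linspace(.905,.64,11); y=-290*np.cos(th)+4*np.sin(th); z=290*np.sin(th)+4*np.cos(th)
print(np.c_[np.diff(y)*.037,np.diff(y),np.diff(z)].round(1).tolist())
E
```

```text
14.1667 [0.58095363 0.09946531 0.32794825] [-0.7050804680686005, 0.012420223842843213, -0.013065324530242037, 0.7088981371697746] [-0.62  0.17  0.48  1.5  -0.08  1.49 -0.18] [ 1.83547396  1.08857617 -0.66975868] [ 0.11328349 -0.54942539  0.04201354] 0.04900922961049356
[[-0.2, -6.0, -4.7], [-0.2, -5.9, -4.9], [-0.2, -5.8, -5.1], [-0.2, -5.7, -5.2], [-0.2, -5.5, -5.4], [-0.2, -5.4, -5.5], [-0.2, -5.2, -5.6], [-0.2, -5.1, -5.8], [-0.2, -4.9, -5.9], [-0.2, -4.8, -6.0]]
```

View pics/wrist17.png

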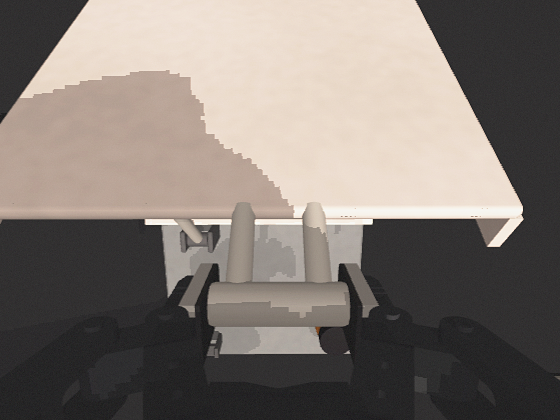

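servo_tool:
  series:
    - {"x": -0.2,"y": -6,"z": -4.7,"ax": 0,"ay": 0,"az": 0,"claw": 40}
    - {"x": -0.2,"y": -5.9,"z": -4.9,"ax": 0,"ay": 0,"az": 0,"claw": 40}
    - {"x": -0.2,"y": -5.8,"z": -5.1,"ax": 0,"ay": 0,"az": 0,"claw": 40}
    - {"x": -0.2,"y": -5.7,"z": -5.2,"ax": 0,"ay": 0,"az": 0,"claw": 40}
    - {"x": -0.2,"y": -5.5,"z": -5.4,"ax": 0,"ay": 0,"az": 0,"claw": 40}
    - {"x": -0.2,"y": -5.4,"z": -5.5,"ax": 0,"ay": 0,"az": 0,"claw": 40}

```text
t: 14.72
tcp_pos: [0.5797, 0.0636, 0.2967]
eef_rot: [-0.705, 0.013, -0.014, 0.709]
force: [4.2, -0.5, 3.4]
gripper_width: 0.0485
```

```bash
python3 look.py 18 wrist scene| head -1
python3 - <<'E'
import cv2
a=cv2.imread("pics/scene18.png")[100:270,200:400];cv2.imwrite("pics/s18c.png",cv2.resize(a,None,fx=3.5,fy=3.5,interpolation=cv2.INTER_CUBIC))
E
```

```text
14.7167 [0.57968934 0.0636102  0.29672834] [-0.7052868483451478, 0.012846316265476618, -0.013503188010269037, 0.7086770051464455] [-0.59  0.16  0.5   1.57 -0.08  1.43 -0.12] [ 4.19367608 -0.51911589  3.42453053] [ 0.4412784 -0.742174   0.0250845] 0.048520365946760985
```

View pics/wrist18.png

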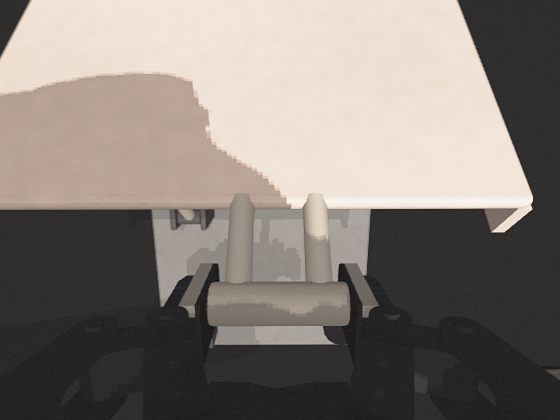

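View pics/s18c.png

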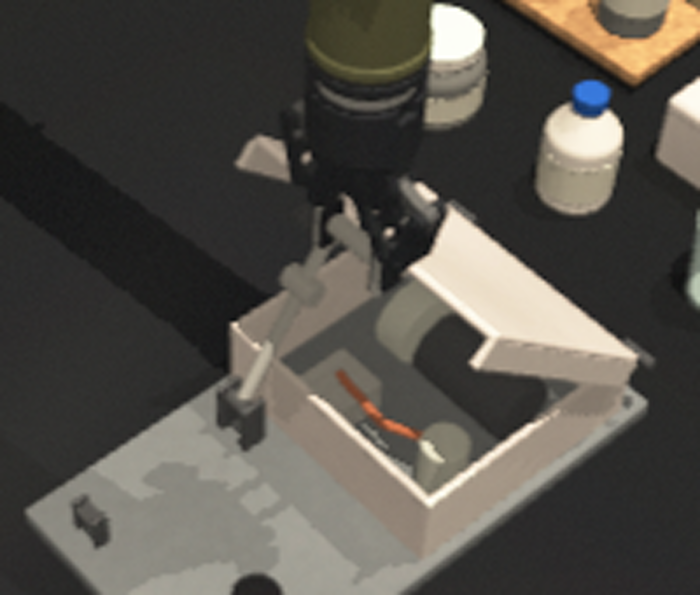

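servo_tool:
  series:
    - {"x": -0.2,"y": -5.2,"z": -5.6,"ax": 0,"ay": 0,"az": 0,"claw": 40}
    - {"x": -0.2,"y": -5.1,"z": -5.8,"ax": 0,"ay": 0,"az": 0,"claw": 40}
    - {"x": -0.2,"y": -4.9,"z": -5.9,"ax": 0,"ay": 0,"az": 0,"claw": 40}

```text
t: 15.07
tcp_pos: [0.5791, 0.0481, 0.2794]
eef_rot: [-0.705, 0.013, -0.014, 0.708]
force: [4.9, -2.4, 4.1]
gripper_width: 0.0492
```

servo_tool:
  series:
    - {"x": -0.2,"y": -4.8,"z": -6,"ax": 0,"ay": 0,"az": 0,"claw": 40}
    - {"x": 0,"y": 0,"z": 0,"ax": 0,"ay": 0,"az": 0,"claw": 40}

```text
t: 15.23
tcp_pos: [0.5789, 0.0423, 0.2721]
eef_rot: [-0.706, 0.013, -0.014, 0.708]
force: [6.8, -5.2, -0.4]
gripper_width: 0.0486
```

```bash
python3 look.py 19 wrist scene| head -1
python3 - <<'E'
import cv2
a=cv2.imread("pics/scene19.png")[100:270,200:400];cv2.imwrite("pics/s19c.png",cv2.resize(a,None,fx=3.5,fy=3.5,interpolation=cv2.INTER_CUBIC))
E
```

```text
15.2333 [0.57890497 0.0422691  0.2721266 ] [-0.705925280103992, 0.013453856477119379, -0.013821363563464622, 0.7080236313607337] [-0.57  0.17  0.51  1.61 -0.09  1.38 -0.08] [ 6.81159318 -5.20651497 -0.41164786] [-0.33622663 -1.48643885  0.19149173] 0.048617164725156585
```

View pics/wrist19.png

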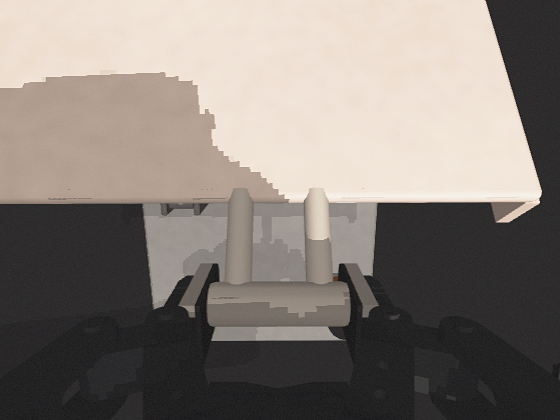

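View pics/s19c.png

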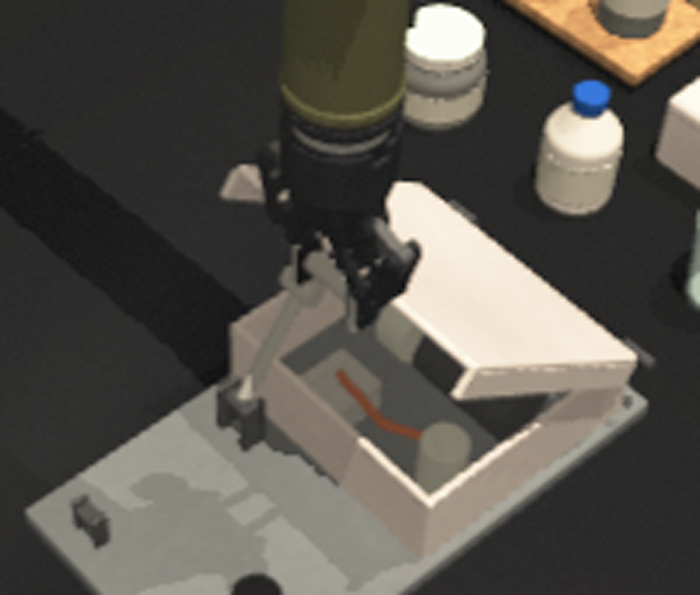

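servo_tool:
  series:
    - {"x": 0,"y": -1.2,"z": -2,"ax": 0,"ay": 0,"az": 0,"claw": 40}
    - {"x": 0,"y": -1.2,"z": -2,"ax": 0,"ay": 0,"az": 0,"claw": 40}

```text
t: 15.5
tcp_pos: [0.5789, 0.0403, 0.2695]
eef_rot: [-0.706, 0.013, -0.014, 0.708]
force: [3.9, -4.7, 6.3]
gripper_width: 0.0491
```

servo_tool:
  series:
    - {"x": 0,"y": -0.5,"z": -2,"ax": 0,"ay": 0,"az": 0,"claw": 40}
    - {"x": 0,"y": 0,"z": -1,"ax": 0,"ay": 0,"az": 0,"claw": 40}

```text
t: 15.67
tcp_pos: [0.5788, 0.0388, 0.2673]
eef_rot: [-0.706, 0.013, -0.014, 0.708]
force: [2.9, -5.8, 10.7]
gripper_width: 0.0489
```

```bash
python3 look.py 20 top scene| head -1
python3 - <<'E'
import cv2
a=cv2.imread("pics/scene20.png")[100:270,200:400];cv2.imwrite("pics/s20c.png",cv2.resize(a,None,fx=3.5,fy=3.5,interpolation=cv2.INTER_CUBIC))
E
```

```text
15.6667 [0.57882372 0.03879328 0.26725755] [-0.7062258954413646, 0.013417505931466043, -0.014014198809986925, 0.7077206775093802] [-0.56  0.17  0.51  1.62 -0.09  1.37 -0.08] [ 2.85729977 -5.80283928 10.72714124] [-0.88371697 -0.23473829  0.08013335] 0.04888940735551203
```

View pics/s20c.png

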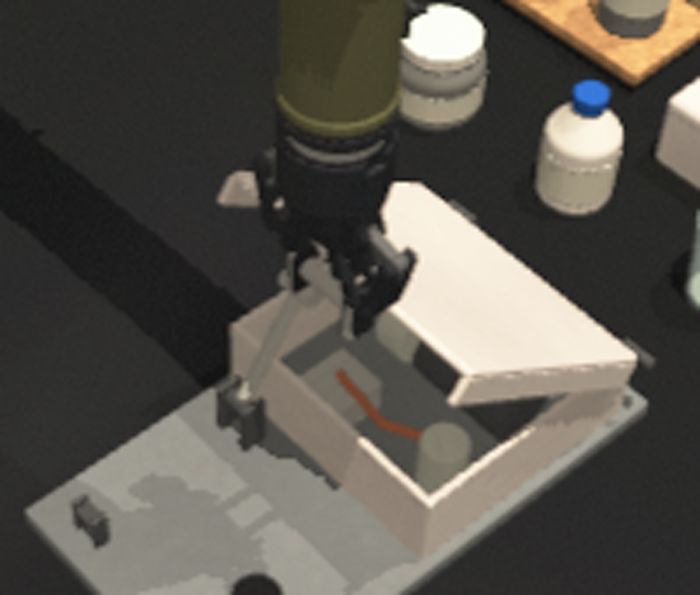

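Run:
```python
from h import *
P=np.array([.5535,.1758,0]);r=R.from_euler('z',-.037)
def cov(x,y,z,th): return r.apply(np.array([x,100+y*np.cos(th)+z*np.sin(th),100-y*np.sin(th)+z*np.cos(th)])/1000)+P
sh=np.array([0,1.5]) # scene bias
for th in(.55,.6,.64,.68):
    print(th,[((proj("scene",cov(*c,th))-[200,100])*3.5).round().tolist() for c in((135,-250,8),(135,-250,-20),(135,0,8),(-115,-250,8))])
for ph in(2.05,2.15,2.25,2.35): print(ph,[((proj("scene",r.apply(np.array([-60,-140-L*np.cos(ph),60+L*np.sin(ph)])/1000)+P)-[200,100])*3.5).round().tolist() for L in (0,80,115,160)])
```

```text
0.55 [[456.0, 389.0], [437.0, 422.0], [637.0, 353.0], [220.0, 185.0]]
0.6 [[465.0, 375.0], [445.0, 408.0], [637.0, 353.0], [228.0, 171.0]]
0.64 [[473.0, 363.0], [452.0, 396.0], [637.0, 353.0], [234.0, 159.0]]
0.68 [[481.0, 351.0], [459.0, 384.0], [637.0, 353.0], [241.0, 148.0]]
2.05 [[238.0, 398.0], [274.0, 318.0], [290.0, 281.0], [312.0, 233.0]]
2.15 [[238.0, 398.0], [280.0, 317.0], [300.0, 280.0], [325.0, 231.0]]
2.25 [[238.0, 398.0], [286.0, 316.0], [308.0, 280.0], [337.0, 232.0]]
2.35 [[238.0, 398.0], [292.0, 317.0], [316.0, 281.0], [348.0, 234.0]]
```

Run:
```python
import cv2
a=cv2.imread("pics/scene20.png")[150:240,250:390];cv2.imwrite("pics/s20d.png",cv2.resize(a,None,fx=5.6,fy=5.6,interpolation=cv2.INTER_CUBIC))
```

```text
(no output)
```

View pics/s20d.png

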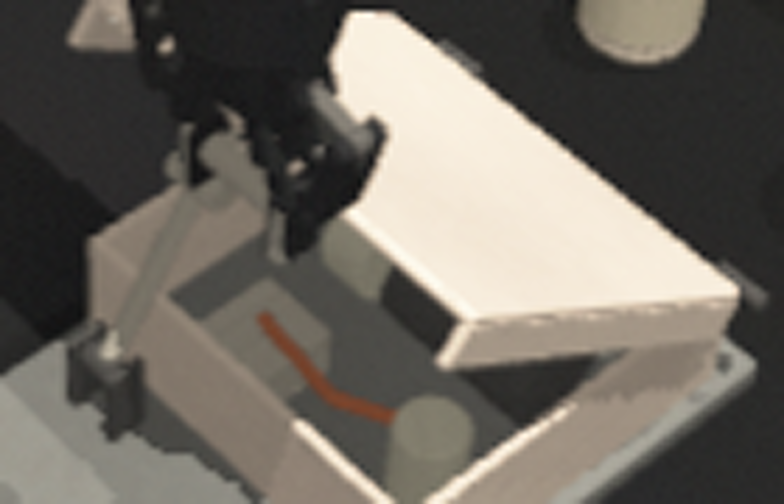

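servo_tool:
  series:
    - {"x": 0,"y": -0.5,"z": -1.5,"ax": 0,"ay": 0,"az": 0,"claw": 40}
    - {"x": 0,"y": 0,"z": 0,"ax": 0,"ay": 0,"az": 0,"claw": 40}

```text
t: 15.93
tcp_pos: [0.5788, 0.0381, 0.2664]
eef_rot: [-0.706, 0.013, -0.014, 0.708]
force: [2.4, -6.1, 11.7]
gripper_width: 0.049
```

servo_tool:
  series:
    - {"x": 0,"y": 0,"z": 2,"ax": 0,"ay": 0,"az": 0,"claw": 40}
    - {"x": 0,"y": 0,"z": 0,"ax": 0,"ay": 0,"az": 0,"claw": 60}
    - {"x": 0,"y": 0,"z": 0,"ax": 0,"ay": 0,"az": 0,"claw": 75}
    - {"x": 0,"y": 0,"z": 0,"ax": 0,"ay": 0,"az": 0,"claw": 75}

```text
t: 16.27
tcp_pos: [0.577, 0.042, 0.2655]
eef_rot: [-0.705, 0.014, -0.011, 0.709]
force: [0.5, -0.0, -0.8]
gripper_width: 0.0745
```

```bash
python3 look.py 21 wrist scene| head -1
python3 - <<'E'
import cv2
a=cv2.imread("pics/scene21.png")[150:240,250:390];cv2.imwrite("pics/s21d.png",cv2.resize(a,None,fx=5.6,fy=5.6,interpolation=cv2.INTER_CUBIC))
E
```

```text
16.2667 [0.57704874 0.04202688 0.26554074] [-0.7052653603842808, 0.014091661573813955, -0.010922478046806744, 0.7087191940320485] [-0.56  0.17  0.51  1.62 -0.09  1.37 -0.08] [ 0.51880992 -0.0381372  -0.80712694] [-0.02887303 -0.00459787 -0.05328034] 0.07451995171583824
```

View pics/s21d.png

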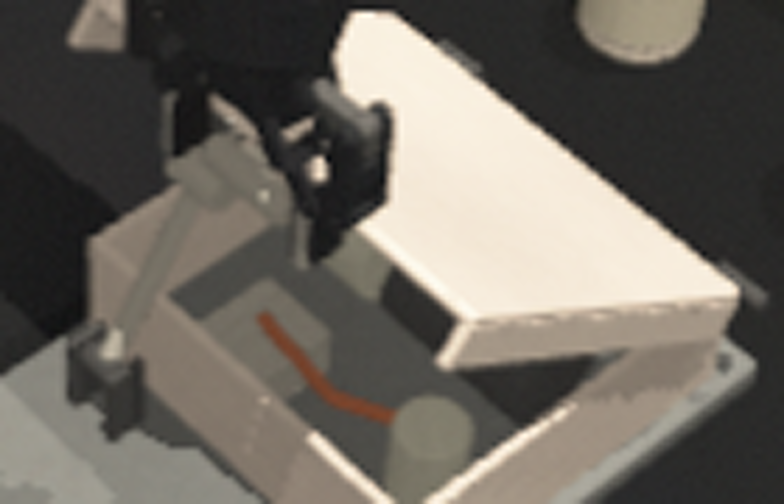

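View pics/wrist21.png

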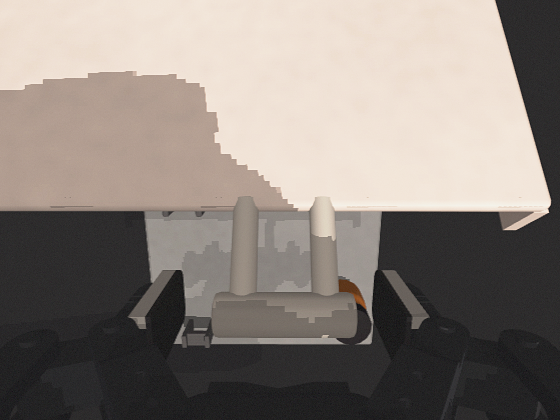

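servo_tool:
  series:
    - {"x": 0,"y": 0,"z": 15,"ax": 0,"ay": 0,"az": 0,"claw": 75}
    - {"x": 0,"y": 0,"z": 30,"ax": 0,"ay": 0,"az": 0,"claw": 75}
    - {"x": 0,"y": -10,"z": 25,"ax": 0,"ay": 0,"az": 0,"claw": 75}
    - {"x": 0,"y": -35,"z": 0,"ax": 0,"ay": 0,"az": 0,"claw": 75}
    - {"x": -10,"y": -35,"z": 0,"ax": 0,"ay": 0,"az": 0,"claw": 75}
    - {"x": -10,"y": -35,"z": 0,"ax": 0.1,"ay": 0,"az": 0,"claw": 75}
    - {"x": -10,"y": -30,"z": -10,"ax": 0.12,"ay": 0,"az": 0,"claw": 75}
    - {"x": -10,"y": -10,"z": -25,"ax": 0.12,"ay": 0,"az": 0,"claw": 75}
    - {"x": -10,"y": -5,"z": -30,"ax": 0.12,"ay": 0,"az": 0,"claw": 75}
    - {"x": -10,"y": 0,"z": -30,"ax": 0.12,"ay": 0,"az": 0,"claw": 75}
    - {"x": -10,"y": 0,"z": -10,"ax": 0.12,"ay": 0,"az": 0,"claw": 75}
    - {"x": 0,"y": 0,"z": 0,"ax": 0.12,"ay": 0,"az": 0,"claw": 75}

```text
t: 17.37
tcp_pos: [0.5059, -0.1188, 0.2301]
eef_rot: [-0.361, 0.019, -0.007, 0.933]
force: [-0.3, 0.5, -0.5]
gripper_width: 0.0753
```

```bash
python3 look.py 22 wrist scene
python3 - <<'E'
import cv2
a=cv2.imread("pics/scene22.png")[130:240,230:390];cv2.imwrite("pics/s22d.png",cv2.resize(a,None,fx=4.9,fy=4.9,interpolation=cv2.INTER_CUBIC))
E
```

```text
17.3667 [ 0.50590165 -0.11879251  0.23005904] [-0.36051819604918317, 0.019266651954009197, -0.007114934990756102, 0.9325260340280067] [ 0.06  0.43  0.67  1.68 -0.83  1.77  0.84] [-0.2761739   0.51372078 -0.46842085] [-0.78118096 -0.00784746 -0.0247556 ] 0.07528192045769252
1.4 [[251.0, 141.0], [243.0, 98.0]]
1.6 [[252.0, 117.0], [246.0, 61.0]]
1.8 [[254.0, 99.0], [249.0, 38.0]]
2.0 [[256.0, 88.0], [252.0, 27.0]]
2.2 [[258.0, 84.0], [256.0, 27.0]]
```

View pics/s22d.png

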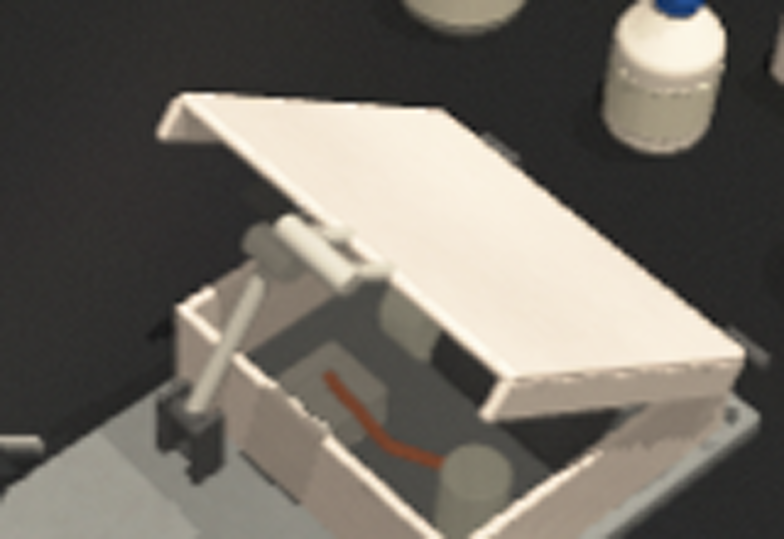

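View pics/wrist22.png

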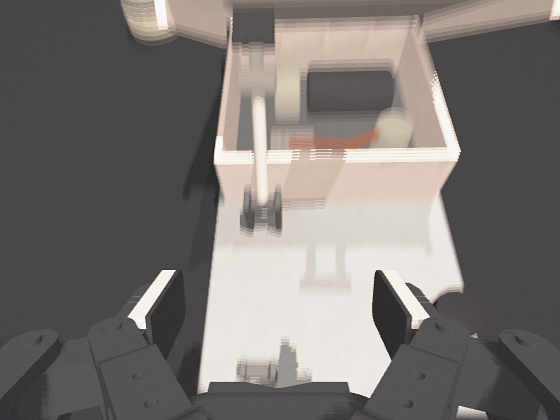

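servo_tool:
  series:
    - {"x": 0,"y": 0,"z": 0,"ax": 0.12,"ay": 0,"az": 0,"claw": 75}
    - {"x": 0,"y": 0,"z": -5,"ax": 0.12,"ay": 0,"az": 0,"claw": 75}
    - {"x": 0,"y": 0,"z": -5,"ax": 0.12,"ay": 0,"az": 0,"claw": 75}
    - {"x": 0,"y": 0,"z": -5,"ax": 0,"ay": 0,"az": 0,"claw": 75}
    - {"x": 0,"y": 0,"z": 0,"ax": 0,"ay": 0,"az": 0,"claw": 75}
    - {"x": 0,"y": 0,"z": 0,"ax": 0,"ay": 0,"az": 0,"claw": 75}

```text
t: 17.97
tcp_pos: [0.5092, -0.1175, 0.2183]
eef_rot: [-0.193, 0.017, -0.002, 0.981]
force: [0.6, 0.6, 0.1]
gripper_width: 0.0749
```

```bash
python3 look.py 23 wrist scene
python3 - <<'E'
from h import *
import cv2
s=env.read_state()
P=np.array([.5535,.1758,0]);r=R.from_euler('z',-.037)
def cov(x,y,z,th): return r.apply(np.array([x,100+y*np.cos(th)+z*np.sin(th),100-y*np.sin(th)+z*np.cos(th)])/1000)+P
for th in(.6,.64,.68): print(th,[wproj(s["tcp_pos"],s["eef_rot"],cov(*c,th)).round().tolist() for c in((-115,-250,0),(135,-250,0),(30,-290,4),(-60,-180,-14))],[((proj("scene",cov(*c,th))-[230,130])*4.9).round().tolist() for c in((135,-250,8),(-115,-250,8),(30,-290,4),(135,0,8))])
E
```

```text
17.9667 [ 0.50918707 -0.11753845  0.21829249] [-0.1934186960010626, 0.016749602772987097, -0.0021972789897654757, 0.9809708613456553] [ 0.24  0.63  0.57  1.64 -1.03  2.    0.97] [0.61815403 0.57551385 0.06791305] [-0.97536524 -0.03019289  0.00193763] 0.07491064519611307
1.4 [[250.0, 196.0], [244.0, 147.0]]
1.6 [[253.0, 178.0], [248.0, 123.0]]
1.8 [[255.0, 166.0], [252.0, 112.0]]
2.0 [[257.0, 161.0], [256.0, 110.0]]
2.2 [[260.0, 162.0], [259.0, 115.0]]
0.6 [[176.0, 83.0], [517.0, 76.0], [385.0, 53.0], [258.0, 120.0]] [[504.0, 378.0], [172.0, 92.0], [305.0, 260.0], [745.0, 347.0]]
0.64 [[176.0, 70.0], [517.0, 62.0], [385.0, 34.0], [258.0, 112.0]] [[515.0, 361.0], [180.0, 76.0], [316.0, 241.0], [745.0, 347.0]]
0.68 [[176.0, 56.0], [517.0, 48.0], [384.0, 16.0], [258.0, 104.0]] [[526.0, 344.0], [190.0, 60.0], [328.0, 221.0], [745.0, 347.0]]
```

View pics/wrist23.png

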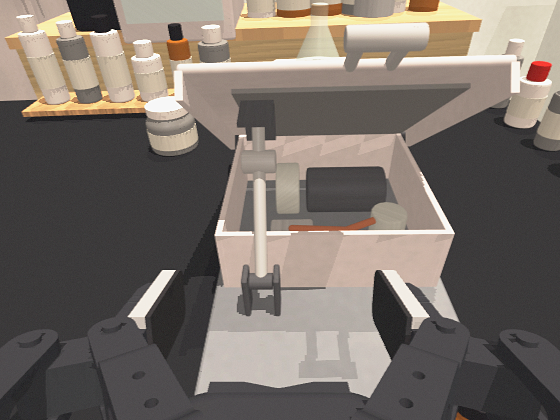

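View pics/scene23.png

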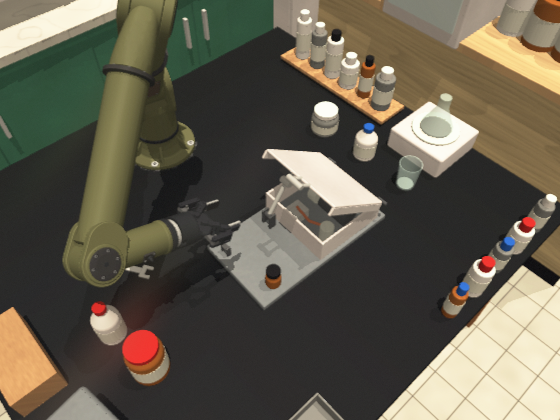

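```bash
python3 -c "
from bench import env
print(env.close_job())"
```

```text
the job is handed in; nothing more can be done
None
```

The pump cover is now propped open on the rod, with the gripper released and clear of everything. I handed the job in at about 18 s of the 54 s allowed.

**Lifting the cover:** I gripped the handle bar by its ends and lifted it. The gripper position put the cover at about 0.94 rad. After I let go, camera checks put it at 0.905–0.915 rad. That is a little short of the 0.94 stop, but inside the range where the hinge holds, and it stayed there on its own.

**Swinging the rod:** I swung the rod up by its barrel to about 2.15 rad. The barrel slipped in the pads partway, so I regripped it once. After I let go it was still at about 2.15 rad.

**Lowering the cover:** I lowered the cover onto the rod's ball, pressed down at the handle with about 12 N, and released.

**Last checks:**
- **Cover angle:** The last wrist view gave about 0.64 rad, as expected when propped. An earlier scene-camera estimate, taken while I was still pressing, gave 0.60–0.63 rad.
- **Seating:** The rod runs into the socket block. The ball is hidden inside it, so I inferred that it is seated from the angles rather than seeing it.
- **Surroundings:** The force on the tool is near zero. The jar, bottles and spanner look unmoved in the scene view, but I compared them only by eye.

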